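Try candle sockets on the gauge pin and sort them

ROBOT

A 7-joint arm with a two-finger parallel gripper is mounted at the origin on the work surface. World frame = base frame: x ahead of the robot, y to its left, z up, the work surface at z = 0. Lengths are in mm, angles in degrees, forces in N, time in s.
With the tool pointing down it reaches from about 425 to 875 mm from the base axis. Payload 8.4 kg.
Tool frame: the origin (TCP) lies on the centre line of the jaws, within the pads' length; the fingertips stand 11 mm ahead of it and the grasp point (between the pads) lies 8 mm behind it (robot.tip_extent is the distance from the TCP to the fingertips, in mm); z points along the fingers, y is the line along which they close (so a half turn about z gives the same grasp; the last joint's range is limited). The gripper opens to 87 mm and grips with 3 to 60 N. Pads are 19 mm wide; open, the fingers measure 117 mm over their backs; the gripper's body (75 mm by 190 mm) begins 51 mm behind the grasp point.
Start: joints at [-75.756, 19.091, 2.286, 83.961, -0.768, 76.965, -3.352], TCP at [221.54, 611.052, 233.546] pointing down, gripper open.
Joint ranges: [-147.57, 147.57], [-21.85, 119.76], [-74.77, 79.35], [14.55, 137.4], [-85.83, 265.84], [4.83, 119.75], [-152.11, 152.11]. Speed limits (degrees/s): [127.2, 127.2, 159.86, 159.86, 180, 180, 180].

INTERFACE

Orientations are given as [roll, pitch, yaw] about the fixed x, y, z axes, in that order (R = Rz(yaw) Ry(pitch) Rx(roll)).
In Python, from bench import robot, imaging gives the robot as it stands.
- The arm moves only by the tool play_rows, never from a script. Its argument "increments" is one flat list of numbers, 7 for each row, row after row: the shift along the world's x, y, z in units of 500 mm (1.0 is 500 mm), then the turn, a rotation vector about the world's x, y, z in units of pi rad (1.0 is pi rad), then the closure, from -1 (fully open) to 1 (shut). In form: [x, y, z, rx, ry, rz, claw, x, y, z, rx, ry, rz, claw, ...]. A call has 1 to 10 rows; each row shifts and turns the commanded pose from where the row before left it; what a row does not reach is not made up. A row lasts 1/12 s, in which the tool goes at most 41.7 mm and 7.16 degrees, less where a joint would pass 70% of its speed; a pose out of reach is approached as far as the arm can. A call with a number of a shift or a turn outside -1 to 1 is refused whole. A call with a gripper value outside its range is refused whole. The fingers move at their own pace and stop on an object; the grip force is fixed at half the most. Time passes only in rows, so rows that do not move let the fingers close. It gives the time, the measured TCP pose, the force, the opening and the grip force at its end, in the units of the state.
- robot.sense(): the state, without advancing time (a new reading comes with each control period).
- imaging.capture(name): name is "scene" or "side" or "wrist"; returns a dict with "frame" (384x512x3 uint8, red, green, blue), "camera_matrix" (3x3 intrinsics, pixels), "world_from_camera" (4x4, takes a point from camera to world coordinates). Camera axes: x right, y down, z forward; pixel columns grow to the right and rows downward; lengths in mm; the calibration is good to about 2 mm. A picture is of the moment at which its call begins. There is no depth.
- robot.finish_job(): hands the job in; it is judged then, once.
Trained networks look in a picture, given as the dict that the camera call returned (one of the last four; its "shot" number tells which), for a name from the list of things; names that differ only in an ending like _2 or _b are one class to them, and where a whole thing is asked for, a point or a joint stands for the part that bears it (a point fixed in the world has none). Each returns a list of dicts, best first, with "p" (0 to 1); they miss things now and then, are a little off and sometimes report something else, mostly with a low value. They report only what shows in the picture. A call takes as long as a camera call. They do not tell look-alikes from the thing itself.
- imaging.outline_of(name, picture): "mask" (384x512 bool, what is visible of it) and "location" ([row, column] in pixels, amid what is visible of it).
- imaging.tip_of(name, picture): "location" ([row, column] in pixels: a listed point, or the origin of a listed thing).
The state is a dict: "t": time; "q": joint angles; "joint_velocities": joint speeds; "tau": joint torques, N m; "ee_pos": TCP position; "eef_rot": TCP orientation; "wrist_force": force on the tool from outside, world axes, zero at the start; "ft_torque": the same for the moment, N m; "grip_width": finger opening in mm; "gripper_force": force on a finger pad.
Only numpy, scipy, OpenCV 4.12 (cv2) and the standard library are available. Lean on these libraries where they do the work, as an engineer would, in place of code of your own. Each camera call takes 0.05 s, during which the arm holds its last target. There are 200 camera calls.

TASK

Take the two brass candle sockets off the slanting pegs, one at a time, and try each on the upright stepped gauge pin, letting it down as far as it goes without forcing it. A socket that goes fully home on the gauge's foot belongs upright in the rectangular wooden tray; one that stops at the shoulder belongs upright in the round steel dish: put each away before fetching the next. Leave everything else on the bench where it is.

Things in the scene. Friction and masses are not known exactly. Their poses are not given: they have to be found in the camera images.
- socket_a: one of two brass candle sockets, plain tubes alike outside: 40 mm outer dia, 70 mm long. One has a 30.5 mm bore and passes over the whole gauge pin, the other a 25 mm bore and stops at its shoulder; which this is must be found by trying. Starts on an outer peg of the rack, lower end on the board. Origin: centre of its lower end face; z along the tube to its upper end (leans 35 degrees on the rack)
- socket_b: one of two brass candle sockets, plain tubes alike outside: 40 mm outer dia, 70 mm long. One has a 30.5 mm bore and passes over the whole gauge pin, the other a 25 mm bore and stops at its shoulder; which this is must be found by trying. Starts on an outer peg of the rack, lower end on the board. Origin: centre of its lower end face; z along the tube to its upper end (leans 35 degrees on the rack)
- rack: fixed dark wooden rack 130 x 290 mm. Its sloping board carries three pegs, 18 mm dia, 62 mm long, square to the board, leaning 35 degrees from vertical towards the rack's own -x (the robot's side). Peg feet at (0, -0.085 / 0 / 0.085, 0.055) m in its frame. The sockets hang loosely on the outer two, up to 7 mm off the peg axis. Origin: centre of its underside
- spacer: pale wooden ring, 50 mm outer dia, 28 mm long, on the rack's middle peg between the sockets; a bystander. Origin: centre of its lower face, z along its axis
- gauge_seat (a point): centre of the top of the gauge's foot, where the upright stepped pin rises, z up. Above it the pin is 28 mm dia for 40 mm, then a 4 mm bevelled shoulder, then 20 mm dia up to 70 mm, then a tapered nose 10 mm wide at its end, 78 mm up. A socket that fits comes down to the foot (its lower end at this point); one that does not stops with its lower end 41 to 42 mm higher
- wood_tray_floor (a point): rectangular wooden tray, fixed, 150 mm along its x by 120 mm along its y, rim 20 mm above its floor, walls 8 mm: for sockets that fit. Point: centre of its inner floor, 8 mm above the table
- steel_dish_floor (a point): round steel dish, fixed, 152 mm dia at the rim, 144 mm at the foot, wall 4 mm, rim 14 mm above its floor: for sockets that do not fit. Point: centre of its inner floor, 6 mm above the table
- jar: bystander: closed glass jar with white lid, 60 mm dia, 130 tall. Origin: centre of its underside
- mug: bystander: steel mug, 60 mm dia, 85 tall, handle on its own +y side. Origin: centre of its underside
- tin: bystander: small round aluminium tin, 48 mm dia, 35 tall. Origin: centre of its underside
- hammer: bystander: hammer lying flat, 240 mm long. Origin: under the tool, x along it from handle to head
- brush: bystander: brush lying flat, 200 mm long. Origin: under the tool, x along it from handle to head
- brick: bystander: white ceramic soldering brick 90 x 120 x 30 mm. Origin: centre of its underside
- pliers: bystander: pliers with red handles lying flat, about 170 mm long. Origin: centre of its underside
- gauge: steel gauge: fixed round foot 88 mm dia, 20 mm high, carrying the upright pin (see gauge_seat, 20 mm above this origin). Origin: centre of the foot's underside
There are look-alikes about, which are no part of the job. What is shaped like the socket_a but orange is not meant.

How it is judged:
By the outcome, as a careful person would: the job done as asked, in the order asked, and still so for the second after the job is handed in, with the robot touching nothing.
It also fails if it takes over 72 s, if anything falls off the work surface, if the arm or the gripper's body presses on something with over 40 N, if the wrist force passes 120 N, or if a joint passes its speed limit or range.

## Working session

There is one attempt and no reset: what is moved stays moved. The work goes in short steps, Python scripts to look and compute and a tool call to move; the robot and the scene stay as the last step left them, time stands still between calls to the robot, and variables do not carry over. Pictures are saved under pics/ and viewed, at most 10 in all, crops included, and the job is handed in when it is done.

Besides the shell and the picture viewer there is one more tool, called after "Emit:" by a JSON object that holds its "op" and its "data", one argument or row to a line. play_rows: Moves the arm, as the interface text tells. Shifts and turns lie within -1 to 1; 1 stands for 500 mm of shift or pi rad of turn. Its arguments: {"type":"object","properties":{"increments":{"type":"array","items":{"type":"number","minimum":-1,"maximum":1}}},"required":["increments"]}

```bash
mkdir -p pics; ls
python3 - <<'E'
from bench import robot, imaging
import cv2, numpy as np
ims={}
for n in ["scene","side"]:
    c=imaging.capture(n); ims[n]=c
    print(n,c["camera_matrix"].tolist(),np.round(c["world_from_camera"],3).tolist())
    for k in ["socket_a","rack","spacer","gauge_seat","gauge","wood_tray_floor","steel_dish_floor","jar","mug","tin","brick"]:
        print(k,[(round(d["p"],2),np.round(d["location"],1).tolist()) for d in imaging.tip_of(k,c)][:4])
a=np.vstack([ims["scene"]["frame"],ims["side"]["frame"]])[:,:,::-1]
cv2.imwrite("pics/a.png",cv2.resize(a,(400,600)) if 0 else cv2.resize(ims["scene"]["frame"][:,:,::-1],(800,600)))
cv2.imwrite("pics/b.png",cv2.resize(ims["side"]["frame"][:,:,::-1],(800,600)))
print(robot.sense())
E
```

```text
pics
scene [[371.41403696500134, 0.0, 254.94576379530366], [0.0, 371.41403696500134, 192.61176046852933], [0.0, 0.0, 1.0]] [[-0.74, 0.567, -0.361, 933.288], [0.672, 0.612, -0.417, 460.059], [-0.015, -0.551, -0.834, 984.767], [0.0, 0.0, 0.0, 1.0]]
socket_a [(0.95, [237.2, 233.3]), (0.68, [146.0, 258.7]), (0.64, [276.6, 296.0]), (0.52, [206.3, 190.4])]
rack [(0.8, [233.1, 213.6]), (0.29, [145.8, 261.5]), (0.24, [134.9, 209.4])]
spacer [(0.51, [218.8, 208.9])]
gauge_seat [(0.88, [186.0, 277.9]), (0.44, [234.1, 236.9])]
gauge [(0.73, [187.2, 277.6]), (0.58, [186.8, 278.2]), (0.41, [146.6, 259.7])]
wood_tray_floor [(0.88, [257.2, 355.2])]
steel_dish_floor [(0.9, [135.2, 206.1])]
jar [(0.77, [221.1, 303.4]), (0.48, [134.6, 205.2])]
mug []
tin [(0.62, [146.3, 258.9])]
brick [(0.9, [119.0, 174.0])]
side [[399.3890645554093, 0.0, 246.93719650143962], [0.0, 399.3890645554093, 191.28071418917585], [0.0, 0.0, 1.0]] [[0.84, -0.29, 0.458, -140.816], [-0.542, -0.432, 0.721, -1050.473], [-0.011, -0.854, -0.52, 823.631], [0.0, 0.0, 0.0, 1.0]]
socket_a [(0.66, [167.8, 234.5]), (0.62, [196.3, 188.5]), 
[... 577 characters left out ...]
, 'q': array([-75.75685737,  19.09232189,   2.28609502,  83.96307871,
        -0.76847079,  76.96439271,  -3.35182195]), 'joint_velocities': array([ 0.0455049 ,  0.09991413, -0.02018266,  0.00624231, -0.08014769,
       -0.11530507, -0.00265811]), 'tau': array([ 4.37348608e-04, -6.56112599e+01,  1.33308738e+00, -4.04057050e+01,
       -6.00114302e-02,  3.48189007e-02,  1.35963569e-05]), 'ee_pos': array([221.52918948, 611.04553641, 233.51467397]), 'eef_rot': array([-1.79995378e+02, -7.99013537e-04,  1.60071166e+02]), 'wrist_force': array([ 0.10872241, -0.48282291, -0.01198958]), 'ft_torque': array([ 0.01984303, -0.02008533,  0.03531823]), 'gripper_force': 0.0, 'grip_width': 87.25343177367881}
```

View pics/a.png

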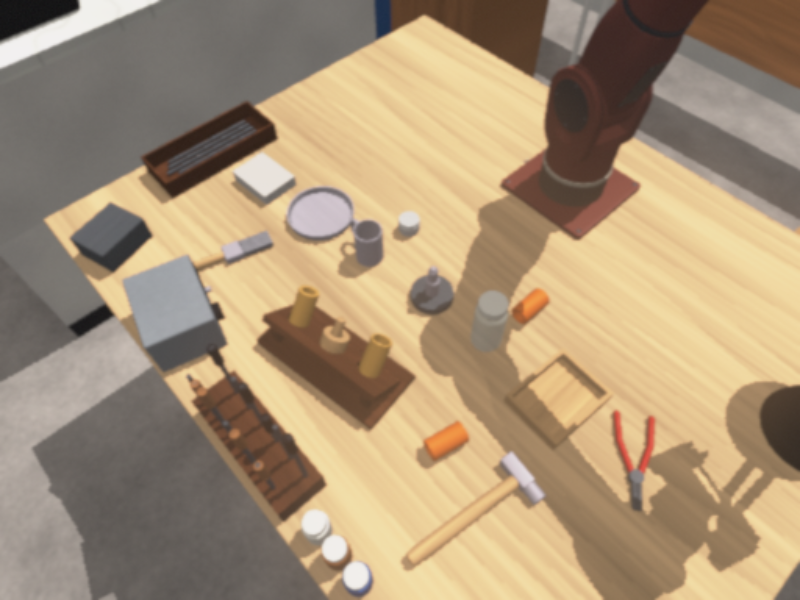

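View pics/b.png

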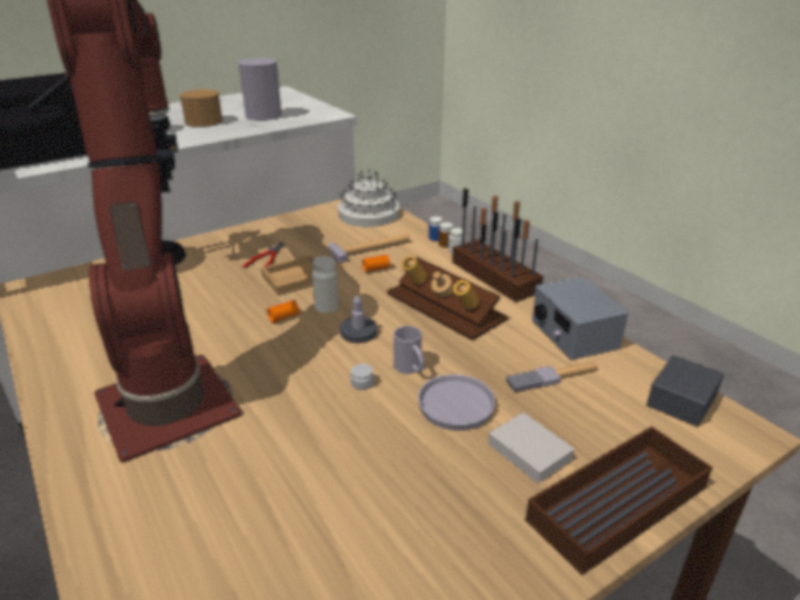

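```bash
cat > h.py <<'E'
import numpy as np, cv2
from scipy.optimize import least_squares
def P(c,X):
    T=np.linalg.inv(np.array(c["world_from_camera"])); X=np.atleast_2d(X)
    Y=X@T[:3,:3].T+T[:3,3]; Y=Y@np.array(c["camera_matrix"]).T
    return Y[:,:2]/Y[:,2:]          # col,row
def ray(c,rc):
    M=np.array(c["world_from_camera"]); d=M[:3,:3]@np.linalg.solve(c["camera_matrix"],[rc[1],rc[0],1.]); return M[:3,3],d/np.linalg.norm(d)
def atz(c,rc,z):
    o,d=ray(c,rc); return o+d*(z-o[2])/d[2]
def tri(obs):
    A=np.zeros((3,3));b=np.zeros(3);L=[]
    for c,rc in obs:
        o,d=ray(c,rc);m=np.eye(3)-np.outer(d,d);A+=m;b+=m@o;L.append((m,o))
    x=np.linalg.solve(A,b); return x,[round(float(np.linalg.norm(m@(x-o))),1) for m,o in L]
E
python3 - <<'E'
from bench import robot, imaging
from h import *
import pickle
C={n:imaging.capture(n) for n in ["scene","side"]}; S=C["scene"];D=C["side"]
M={}
for n,c in C.items():
    for k in ["socket_a","rack","gauge","spacer"]:
        M[n,k]=imaging.outline_of(k,c)
        print(n,k,[(round(d["p"],2),np.round(d["location"]).tolist(),int(d["mask"].sum())) for d in M[n,k]][:5])
pickle.dump((C,M),open("d.pkl","wb"))
print("gauge seat",atz(S,(186,277.9),20),atz(D,(207.4,228),20),tri([(S,(186,277.9)),(D,(207.4,228))]))
print("gauge",atz(S,(187.2,277.6),0),atz(D,(212.8,228.8),0))
print("tray",atz(S,(257.2,355.2),8),atz(D,(177.1,183.4),8))
print("dish",atz(S,(135.2,206.1),6),atz(D,(260,290.2),6))
print("jar",atz(S,(221.1,303.4),0),atz(D,(197.5,209.5),0))
print("mug",atz(D,(231,261.9),0)); print("tin",atz(S,(146.3,258.9),0),atz(D,(245.3,230.2),0))
print("top1",tri([(S,(187,195)),(D,(187,297))]),"top2",tri([(S,(219,241)),(D,(171,264))]))
print("rack",atz(S,(233.1,213.6),0),atz(D,(196.2,284.4),0))
a=cv2.resize(S["frame"][160:280,150:280,::-1],None,fx=4,fy=4,interpolation=2)
b=cv2.resize(D["frame"][140:230,200:340,::-1],None,fx=4,fy=4,interpolation=2)
W=np.zeros((480,1080,3),np.uint8);W[:,:520]=a;W[:360,520:]=b
cv2.imwrite("pics/c.png",cv2.resize(W,(800,356)))
E
```

```text
scene socket_a [(0.91, [226.0, 238.0], 382), (0.91, [194.0, 192.0], 385), (0.64, [283.0, 286.0], 449)]
scene rack [(0.85, [234.0, 214.0], 3456), (0.75, [252.0, 354.0], 2326)]
scene gauge [(0.71, [186.0, 276.0], 608)]
scene spacer [(0.73, [216.0, 212.0], 240)]
side socket_a [(0.77, [200.0, 179.0], 204), (0.69, [188.0, 298.0], 208), (0.65, [169.0, 242.0], 143), (0.63, [174.0, 261.0], 208)]
side rack [(0.76, [196.0, 286.0], 1766)]
side gauge [(0.7, [260.0, 290.0], 1366), (0.57, [210.0, 230.0], 415)]
side spacer []
gauge seat [445.81457588   8.56184285  20.        ] [448.40076007   6.48850333  20.        ] (array([447.25756534,   7.74457125,  19.98625474]), [1.6, 1.6])
gauge [439.66630319   1.89626846   0.        ] [447.45443756   0.56651037   0.        ]
tray [449.77810372 325.14871528   8.        ] [418.17356629 323.30716823   8.        ]
dish [ 472.80989968 -325.97801496    6.        ] [ 469.48406193 -331.7040235     6.        ]
jar [468.88926512 143.65576826   0.        ] [438.61105878 132.31753115   0.        ]
mug [ 485.43223772 -156.46171297    0.        ]
tin [ 367.67398402 -165.1205386     0.        ] [ 356.27313427 -162.46550711    0.        ]
top1 (array([ 663.20149152, -117.12812756,   95.82778919]), [0.1, 0.1]) top2 (array([635.59611492,  51.59253327,  93.0882038 ]), [2.1, 2.1])
rack [693.95292087  -8.7791345    0.        ] [684.71766659 -21.52737336   0.        ]
```

View pics/c.png

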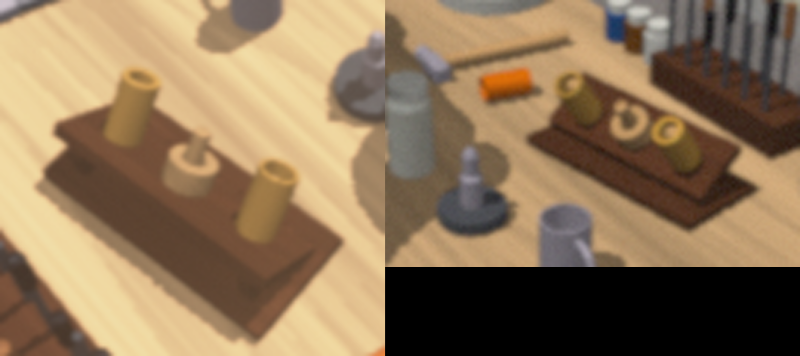

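```bash
cat > fit.py <<'E'
from h import *
import pickle
C,M=pickle.load(open("d.pkl","rb"))
th=np.linspace(0,2*np.pi,48,endpoint=False)
def cyl(b,az,tilt=np.radians(35),r=20,L=70):
    a=np.array([-np.sin(tilt)*np.cos(az),-np.sin(tilt)*np.sin(az),np.cos(tilt)])
    u=np.array([np.cos(tilt)*np.cos(az),np.cos(tilt)*np.sin(az),np.sin(tilt)]); v=np.cross(a,u)
    ring=r*(np.cos(th)[:,None]*u+np.sin(th)[:,None]*v)
    return np.vstack([b+ring,b+L*a+ring])
def con(m):
    c=max(cv2.findContours(m.astype(np.uint8),cv2.RETR_EXTERNAL,cv2.CHAIN_APPROX_NONE)[0],key=len)[:,0].astype(float)
    k=c-c.mean(0); return c+0.5*k/np.linalg.norm(k,axis=1,keepdims=True)
obs={0:[("scene",1),("side",1)],1:[("scene",0),("side",3)]}
K={s:[(C[n],con(M[n,"socket_a"][i]["mask"])) for n,i in v] for s,v in obs.items()}
def res(p):
    R=[]
    for s in (0,1):
        b=p[1+3*s:4+3*s]
        for c,k in K[s]:
            h=cv2.convexHull(P(c,cyl(b,p[0])).astype(np.float32))
            R+=[cv2.pointPolygonTest(h,(float(x),float(y)),True) for x,y in k]
        R.append((b[2]-55)/2.)
    return np.array(R)
s=least_squares(res,[.16,695,-111,50,670,57,50],diff_step=1e-4,loss="soft_l1")
print(np.degrees(s.x[0]),s.x[1:].round(1),"rms",np.sqrt((s.fun**2).mean()))
d=s.x[4:6]-s.x[1:3];print("line yaw",np.degrees(np.arctan2(-d[0],d[1])),np.linalg.norm(d))
E
python3 fit.py
```

```text
9.155801703930782 [ 696.7 -103.1   52.   667.2   64.3   49.1] rms 0.5142439408648328
line yaw 9.998979544255128 169.91794392903114
```

Emit:
{"op": "play_rows", "data": {
  "increments": [0.044,-0.066,0,0,0,-0.03367,-1,0.044,-0.066,0,0,0,-0.03367,-1,0.044,-0.066,0,0,0,-0.03367,-1,0.044,-0.066,0,0,0,-0.03367,-1,0.044,-0.066,0,0,0,-0.03367,-1,0.044,-0.066,0,0,0,-0.03367,-1,0.044,-0.066,0,0,0,-0.03367,-1,0.044,-0.066,0,0,0,-0.03367,-1,0.044,-0.066,0,0,0,-0.03367,-1,0.044,-0.066,0,0,0,-0.03367,-1]
}}

```text
t: 2.53
ee_pos: [442.3, 279.3, 233.9]
eef_rot: [180.0, -0.0, 99.2]
wrist_force: [1.0, 0.3, 0.3]
grip_width: 86.9
gripper_force: 0.0
```

```bash
cat > gf.py <<'E'
from h import *
import pickle
from fit import con,th
C,M=pickle.load(open("d.pkl","rb"))
def ring(x,y,z,r): return np.c_[x+r*np.cos(th),y+r*np.sin(th),0*th+z]
def res(p,which):
    R=[]
    for n,i in which:
        c=C[n]; k=con(M[n,"gauge"][i]["mask"])
        H=[cv2.convexHull(P(c,np.vstack([ring(p[0],p[1],z,r) for z,r in zr])).astype(np.float32)) for zr in ([(0,44),(20,44)],[(20,14),(60,14)],[(60,14),(64,10)],[(64,10),(90,10)],[(90,10),(98,5)])]
        R+=[max(cv2.pointPolygonTest(h,(float(a),float(b)),True) for h in H) for a,b in k]
    return np.array(R)
for w in ([("scene",0)],[("side",1)],[("scene",0),("side",1)]):
    s=least_squares(res,[447,7],args=(w,),diff_step=1e-4,loss="soft_l1"); print(s.x.round(1),np.sqrt((s.fun**2).mean()))
E
python3 gf.py | tail -3; python3 -c "
from bench import robot;s=robot.sense();print(s['t'],s['q'].round(1),s['ee_pos'].round(1),s['eef_rot'].round(1))"
```

```text
[450.7   2.8] 0.44579422255858003
[446.4   1.6] 0.6180576854822152
[449.2   2.7] 0.6614777536310406
2.5333 [-57.2   3.9  21.2 102.4  -1.5  73.9 -26.5] [442.3 279.3 233.9] [180.   -0.   99.2]
```

Emit:
{"op": "play_rows", "data": {
  "increments": [0.0397,-0.0565,-0.022,0.0064,-0.0384,0,-1,0.0397,-0.0565,-0.022,0.0064,-0.0384,0,-1,0.0397,-0.0565,-0.022,0.0064,-0.0384,0,-1,0.0397,-0.0565,-0.022,0.0064,-0.0384,0,-1,0.0397,-0.0565,-0.022,0.0064,-0.0384,0,-1,0.0397,-0.0565,-0.022,0,0,0,-1,0.0397,-0.0565,-0.022,0,0,0,-1,0.0397,-0.0565,-0.022,0,0,0,-1,0,0,0,0,0,0,-1]
}}

```text
t: 3.28
ee_pos: [597.6, 54.4, 146.3]
eef_rot: [145.1, 0.0, 99.1]
wrist_force: [-0.1, 0.9, 0.2]
grip_width: 87.1
gripper_force: 0.0
```

```bash
cat >> h.py <<'E'
from scipy.spatial.transform import Rotation as Ro
def axisof(s): return -Ro.from_euler("xyz",s["eef_rot"],degrees=True).as_matrix()[:,2]
E
python3 - <<'E'
from bench import robot, imaging
from h import *
s=robot.sense();print(s['t'],s['q'].round(1),s['ee_pos'].round(1),s['eef_rot'].round(1)); 
R=Ro.from_euler("xyz",s["eef_rot"],degrees=True).as_matrix();print(R.round(3))
c=imaging.capture("wrist");import pickle;pickle.dump(c,open("w.pkl","wb"))
b=np.array([667.2,64.3,50.]);a=np.array([-.5657,-.0947,.8192])
f=cv2.resize(c["frame"][:,:,::-1],None,fx=1.5,fy=1.5)
from fit import cyl
for p in P(c,cyl(b,np.radians(9.5))): cv2.circle(f,tuple(int(v*1.5) for v in p),1,(0,255,0),-1)
cv2.imwrite("pics/d.png",f)
Ti=np.linalg.inv(np.r_[np.c_[R,s["ee_pos"]],[[0,0,0,1]]]);print((Ti@c["world_from_camera"]).round(2),c["camera_matrix"][0])
for k in ["socket_a"]: print([(round(d["p"],2),np.round(d["location"]).tolist(),int(d["mask"].sum())) for d in imaging.outline_of(k,c)])
E
```

```text
3.2833 [-52.7  -5.7  42.2 129.2  11.6  20.4 -10. ] [597.6  54.4 146.3] [145.1   0.   99.1]
[[-0.159  0.81   0.565]
 [ 0.987  0.13   0.091]
 [-0.     0.572 -0.82 ]]
9.155801703930782 [ 696.7 -103.1   52.   667.2   64.3   49.1] rms 0.5142439408648328
line yaw 9.998979544255128 169.91794392903114
[[   0.     -0.97   -0.25   67.69]
 [   1.      0.      0.     -0.6 ]
 [  -0.     -0.25    0.97 -151.06]
 [   0.      0.      0.      1.  ]] [297.35005407   0.         255.20296366]
[(0.93, [11.0, 262.0], 1426), (0.88, [212.0, 256.0], 2412)]
```

View pics/d.png

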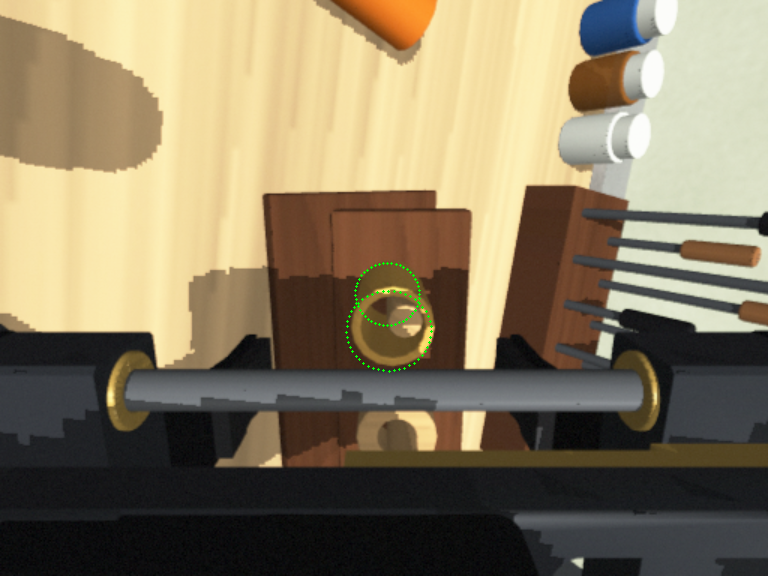

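Emit:
{"op": "play_rows", "data": {
  "increments": [0.023,0.003,-0.031,0,0,0,-1,0.023,0.003,-0.031,0,0,0,-1,0.023,0.003,-0.031,0,0,0,-1,0.023,0.003,-0.031,0,0,0,-1,0,0,0,0,0,0,0,0,0,0,0,0,0,0.5,0,0,0,0,0,0,1,0,0,0,0,0,0,1,0,0,0,0,0,0,1,0,0,0,0,0,0,1]
}}

```text
t: 4.22
ee_pos: [637.0, 68.5, 92.1]
eef_rot: [145.1, -0.2, 99.7]
wrist_force: [0.1, -0.6, -0.0]
grip_width: 55.0
gripper_force: 0.0
```

```bash
python3 -c "
from bench import robot;s=robot.sense();print(s['t'],s['q'].round(1),s['joint_velocities'].round(1),s['ee_pos'].round(1),s['eef_rot'].round(2),s['grip_width'])"
```

```text
4.2167 [-48.5   8.4  41.1 126.9 -26.7  13.   24.4] [ 0.2  0.4 -0.1 -0.1 -0.9 -0.1  0.7] [637.   68.5  92.1] [145.09  -0.23  99.67] 55.01438994212644
```

Emit:
{"op": "play_rows", "data": {
  "increments": [0.002,-0.0027,-0.0026,0,0,0,-0.5,0.002,-0.0027,-0.0026,0,0,0,-0.5,0.002,-0.0027,-0.0026,0,0,0,-0.5,0.002,-0.0027,-0.0026,0,0,0,-0.5,0.002,-0.0027,-0.0026,0,0,0,-0.5,0.002,-0.0027,-0.0026,0,0,0,-0.5,0,0,0,0,0,0,-0.5]
}}

```text
t: 4.8
ee_pos: [643.1, 59.0, 83.0]
eef_rot: [145.2, -0.2, 99.6]
wrist_force: [0.5, 0.1, 0.7]
grip_width: 65.4
gripper_force: 0.0
```

```bash
python3 -c "
from bench import robot;s=robot.sense();print(s['t'],s['q'].round(1),s['joint_velocities'].round(1),s['ee_pos'].round(1),s['eef_rot'].round(2),s['grip_width'])"
```

```text
4.8 [-42.8  10.   36.5 126.3 -32.4  12.5  30.7] [-1.  -0.3  0.8  0.1  1.6  0.2 -2. ] [643.1  59.   83. ] [145.17  -0.18  99.56] 65.37269600038215
```

Emit:
{"op": "play_rows", "data": {
  "increments": [0,0.002,0,0,0,0,1,0,0,0,0,0,0,1,0,0,0,0,0,0,1,0,0,0,0,0,0,1,0,0,0,0,0,0,1,0,0,0,0,0,0,1,0,0,0,0,0,0,1,0,0,0,0,0,0,1]
}}

```text
t: 5.47
ee_pos: [645.2, 61.2, 85.4]
eef_rot: [144.9, -0.2, 99.6]
wrist_force: [6.5, 1.6, 0.5]
grip_width: 38.7
gripper_force: 30.0
```

Emit:
{"op": "play_rows", "data": {
  "increments": [0.0026,0.0004,0.0018,0,0,0,1,-0.009,-0.0015,0.0131,0,0,0,1,-0.009,-0.0015,0.0131,0,0,0,1,-0.009,-0.0015,0.0131,0,0,0,1,-0.009,-0.0015,0.0131,0,0,0,1,-0.009,-0.0015,0.0131,0,0,0,1,-0.009,-0.0015,0.0131,0,0,0,1,-0.009,-0.0015,0.0131,0,0,0,1,-0.009,-0.0015,0.0131,0,0,0,1,-0.009,-0.0015,0.0131,0,0,0,1]
}}

```text
t: 6.3
ee_pos: [603.2, 54.2, 143.1]
eef_rot: [145.2, -0.2, 99.6]
wrist_force: [-0.1, 0.9, -2.3]
grip_width: 38.9
gripper_force: 30.0
```

```bash
python3 -c "
from bench import robot;s=robot.sense();print(s['t'],s['q'].round(1),s['joint_velocities'].round(1),s['ee_pos'].round(1),s['eef_rot'].round(2),s['grip_width'])"
```

```text
6.3 [-57.4  -4.9  47.7 128.8   8.6  19.9  -6.3] [ 11.9 -20.6 -19.3   2.1  44.4  14.7 -39.8] [603.2  54.2 143.1] [145.21  -0.18  99.62] 38.927753479525805
```

Emit:
{"op": "play_rows", "data": {
  "increments": [-0.02,-0.01,0.03,0,0,0,1,-0.03,-0.02,0.02,-0.0064,0.0384,0,1,-0.03,-0.02,0.02,-0.0064,0.0384,0,1,-0.03,-0.02,0.02,-0.0064,0.0384,0,1,-0.03,-0.02,0.004,-0.0064,0.0384,0,1,-0.03,-0.02,0,-0.0064,0.0384,0,1,-0.04,-0.03,0,0,0,0,1,-0.04,-0.03,0,0,0,0,1,-0.04,-0.03,0,0,0,0,1,-0.015,-0.018,0,0,0,0,1]
}}

```text
t: 7.13
ee_pos: [449.9, -56.6, 188.0]
eef_rot: [180.0, -0.1, 99.4]
wrist_force: [-0.2, -0.1, -2.6]
grip_width: 38.7
gripper_force: 30.0
```

Emit:
{"op": "play_rows", "data": {
  "increments": [0,0,0,0,0,0,1,0,0,0,0,0,0,1]
}}

```text
t: 7.3
ee_pos: [452.2, -54.3, 189.2]
eef_rot: [179.7, -0.3, 99.4]
wrist_force: [0.7, 0.2, -2.3]
grip_width: 38.9
gripper_force: 30.0
```

Run:
```python
from bench import robot, imaging
from h import *
import pickle
s=robot.sense();print(s['t'],s['q'].round(1),s['ee_pos'].round(1),s['eef_rot'].round(2),s["grip_width"],s["wrist_force"].round(1))
c=imaging.capture("wrist");pickle.dump(c,open("w2.pkl","wb"))
f=cv2.resize(c["frame"][:,:,::-1],None,fx=1.5,fy=1.5)
from gf import ring
x,y=449.2,2.7
for z,r in [(0,44),(20,44),(20,14),(60,14),(64,10),(90,10),(98,5)]:
    for p in P(c,ring(x,y,z,r)): cv2.circle(f,tuple(int(v*1.5) for v in p),1,(0,255,0),-1)
cv2.imwrite("pics/e.png",f)
for d in imaging.tip_of("gauge_seat",c): print(d["p"],d["location"],atz(c,d["location"],20))
for k in ["gauge"]:
  o=imaging.outline_of(k,c);pickle.dump(o,open("w2o.pkl","wb")); print([(round(d["p"],2),np.round(d["location"]).tolist(),int(d["mask"].sum())) for d in o])
```

```text
7.3 [-57.6  -8.5  55.9 115.5   7.2  69.3   4.9] [452.2 -54.3 189.2] [179.7   -0.29  99.44] 38.86115616422041 [ 0.7  0.2 -2.3]
9.155801703930782 [ 696.7 -103.1   52.   667.2   64.3   49.1] rms 0.5142439408648328
line yaw 9.998979544255128 169.91794392903114
[450.7   2.8] 0.44579422255858003
[446.4   1.6] 0.6180576854822152
[449.2   2.7] 0.6614777536310406
0.86 [126.1, 260.0] [447.33642832   8.74214108  20.        ]
0.74 [220.6, 253.3] [457.31980642 -95.1936332   20.        ]
[(0.88, [131.0, 262.0], 5477)]
```

View pics/e.png

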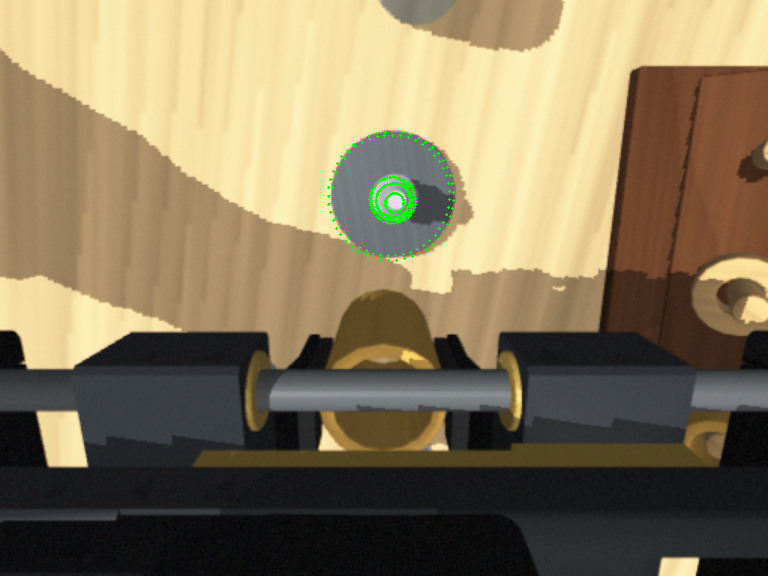

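```bash
cat > gw.py <<'E'
from h import *
import pickle,sys
from fit import con,th
def ring(x,y,z,r): return np.c_[x+r*np.cos(th),y+r*np.sin(th),0*th+z]
c=pickle.load(open("w2.pkl","rb"));o=pickle.load(open("w2o.pkl","rb"))
k=con(o[0]["mask"])
def res(p):
    h=cv2.convexHull(P(c,np.vstack([ring(p[0],p[1],z,44) for z in (0,20)])).astype(np.float32))
    return np.array([cv2.pointPolygonTest(h,(float(a),float(b)),True) for a,b in k])
s=least_squares(res,[449,3],diff_step=1e-4,loss="soft_l1");print("foot",s.x.round(2),np.abs(s.fun).mean())
f=c["frame"].astype(int)
# pin nose bright blob
g=f[115:150,240:285].sum(2);ys,xs=np.where(g>500);print("nose px",ys.mean()+115,xs.mean()+240,len(ys),atz(c,(ys.mean()+115,xs.mean()+240),98))
# tube edges at rows
ee=np.array([452.2,-54.3,189.2])
for s0 in (42,45,48):
    b=ee-[0,0,s0]; H=P(c,np.vstack([ring(b[0],b[1],b[2]+z,20) for z in (0,70)]));top=H[48:]
    print(s0,"pred lower far row",H[:48,1].min(),"top cols",top[:,0].min(),top[:,0].max(),"rows",top[:,1].min(),top[:,1].max())
    hh=cv2.convexHull(H.astype(np.float32))[:,0]
    im=np.zeros((384,512),np.uint8);cv2.fillConvexPoly(im,hh.astype(np.int32),1)
    print([(r,np.where(im[r])[0][[0,-1]].tolist()) for r in (205,215,222)])
br=(f[:,:,0]-f[:,:,2]>50)&(f[:,:,0]<190)&(f[:,:,0]>60)
for r in (195,200,205,215,222,230): 
    x=np.where(br[r,200:310])[0]+200; print(r,x.min() if len(x) else None,x.max() if len(x) else None)
E
python3 gw.py|tail -n +3; python3 - <<'E'
E
```

```text
foot [449.99   4.39] 0.5174605047818831
nose px 130.74633123689728 258.6687631027254 477 [445.12353421   5.70705513  98.        ]
42 pred lower far row 194.67214624706278 top cols 212.49811916120888 300.1036196563666 rows 232.26252404503006 311.7980520392611
[(205, [232, 278]), (215, [227, 284]), (222, [225, 286])]
45 pred lower far row 193.62668280742258 top cols 213.361831742127 299.1249955150858 rows 229.8690391235331 307.95572910713884
[(205, [231, 279]), (215, [226, 283]), (222, [224, 285])]
48 pred lower far row 192.61095585868992 top cols 214.18997912576404 298.1866985665487 rows 227.57744396595777 304.2660514232613
[(205, [230, 279]), (215, [227, 284]), (222, [225, 286])]
195 200 309
200 200 309
205 200 309
215 200 309
222 200 309
230 200 309
```

```bash
python3 - <<'E' | tail -n +3
from h import *
import pickle
from fit import con,th
c=pickle.load(open("w2.pkl","rb"));print("nose",atz(c,(133.8,263.8),98))
f=c["frame"]; v=cv2.resize(f[105:165,225:305,::-1],None,fx=8,fy=8,interpolation=cv2.INTER_CUBIC)
def ring(x,y,z,r): return np.c_[x+r*np.cos(th),y+r*np.sin(th),0*th+z]
for z,r in [(20,44),(64,10),(90,10),(98,5)]:
    for p in P(c,ring(449.6,3.6,z,r)): cv2.circle(v,(int((p[0]-225+.5)*8),int((p[1]-105+.5)*8)),1,(0,255,0),-1)
cv2.imwrite("pics/f.png",v)
E
```

```text
nose [449.55725402   4.03280131  98.        ]
```

View pics/f.png

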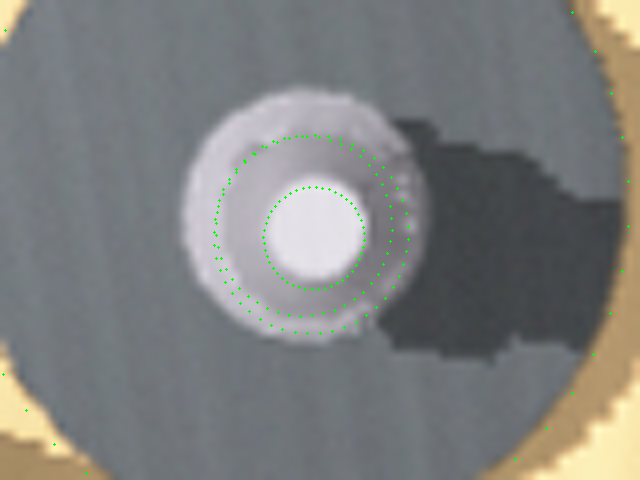

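Emit:
{"op": "play_rows", "data": {
  "increments": [-0.0015,0.04,0,0,0,0,1,-0.0015,0.04,0,0,0,0,1,-0.0015,0.038,-0.02,0,0,0,1,0,0,-0.02,0,0,0,1,0,0,0,0,0,0,1,0,0,0,0,0,0,1]
}}

```text
t: 7.95
ee_pos: [450.2, 4.2, 169.0]
eef_rot: [179.8, -0.1, 99.5]
wrist_force: [-0.6, 0.3, -2.4]
grip_width: 38.4
gripper_force: 30.0
```

Emit:
{"op": "play_rows", "data": {
  "increments": [-0.0006,0.0004,-0.016,0,0,0,1,0,0,-0.016,0,0,0,1,0,0,-0.016,0,0,0,1,0,0,-0.016,0,0,0,1,0,0,-0.016,0,0,0,1,0,0,-0.016,0,0,0,1,0,0,0,0,0,0,1]
}}

```text
t: 8.53
ee_pos: [449.0, 4.6, 119.7]
eef_rot: [179.8, -0.1, 99.5]
wrist_force: [-0.4, -0.6, -2.0]
grip_width: 38.7
gripper_force: 30.0
```

Emit:
{"op": "play_rows", "data": {
  "increments": [0.0014,-0.0002,-0.005,0,0,0,1,0,0,-0.005,0,0,0,1,0,0,-0.005,0,0,0,1,0,0,-0.005,0,0,0,1,0,0,-0.004,0,0,0,1,0,0,-0.004,0,0,0,1,0,0,-0.004,0,0,0,1,0,0,0,0,0,0,1]
}}

```text
t: 9.2
ee_pos: [450.5, 4.7, 105.1]
eef_rot: [179.7, -0.2, 99.5]
wrist_force: [0.2, -0.3, -2.0]
grip_width: 38.5
gripper_force: 30.0
```

Emit:
{"op": "play_rows", "data": {
  "increments": [-0.001,-0.0004,-0.003,0,0,0,1,0,0,-0.003,0,0,0,1,0,0,-0.003,0,0,0,1,0,0,-0.003,0,0,0,1,0,0,0,0,0,0,1]
}}

```text
t: 9.62
ee_pos: [450.2, 4.2, 99.1]
eef_rot: [179.7, -0.2, 99.5]
wrist_force: [-0.5, -1.1, -3.0]
grip_width: 38.9
gripper_force: 30.0
```

Emit:
{"op": "play_rows", "data": {
  "increments": [0,0,-0.004,0,0,0,1,0,0,-0.004,0,0,0,1,0,0,-0.004,0,0,0,1,0,0,-0.004,0,0,0,1,0,0,-0.004,0,0,0,1,0,0,-0.004,0,0,0,1,0,0,-0.004,0,0,0,1,0,0,0,0,0,0,1]
}}

```text
t: 10.28
ee_pos: [450.1, 4.2, 85.0]
eef_rot: [179.7, -0.2, 99.5]
wrist_force: [1.8, -3.7, -3.3]
grip_width: 38.8
gripper_force: 30.0
```

Emit:
{"op": "play_rows", "data": {
  "increments": [0.0004,-0.001,-0.004,0,0,0,1,0,0,-0.004,0,0,0,1,0,0,-0.004,0,0,0,1,0,0,-0.004,0,0,0,1,0,0,-0.004,0,0,0,1,0,0,-0.004,0,0,0,1,0,0,-0.004,0,0,0,1,0,0,-0.004,0,0,0,1,0,0,0,0,0,0,1]
}}

```text
t: 11.03
ee_pos: [450.3, 4.1, 69.0]
eef_rot: [179.7, -0.2, 99.5]
wrist_force: [0.1, -0.8, -2.8]
grip_width: 38.9
gripper_force: 30.0
```

Emit:
{"op": "play_rows", "data": {
  "increments": [0,0,-0.003,0,0,0,1,0,0,-0.003,0,0,0,1,0,0,-0.002,0,0,0,1,0,0,0,0,0,0,1]
}}

```text
t: 11.37
ee_pos: [450.4, 4.0, 65.2]
eef_rot: [179.7, -0.2, 99.5]
wrist_force: [-0.1, -0.8, -2.5]
grip_width: 38.8
gripper_force: 30.0
```

Emit:
{"op": "play_rows", "data": {
  "increments": [0,0,-0.002,0,0,0,1,0,0,-0.002,0,0,0,1,0,0,0,0,0,0,1]
}}

```text
t: 11.62
ee_pos: [450.4, 4.0, 63.2]
eef_rot: [179.7, -0.2, 99.5]
wrist_force: [-1.1, -0.3, -2.2]
grip_width: 38.7
gripper_force: 30.0
```

Emit:
{"op": "play_rows", "data": {
  "increments": [0,0,-0.002,0,0,0,1,0,0,-0.002,0,0,0,1,0,0,-0.002,0,0,0,1,0,0,0,0,0,0,1]
}}

```text
t: 11.95
ee_pos: [450.7, 4.1, 61.1]
eef_rot: [179.7, -0.2, 99.5]
wrist_force: [-5.7, -0.9, 15.8]
grip_width: 38.6
gripper_force: 30.0
```

Emit:
{"op": "play_rows", "data": {
  "increments": [0,0,0.01,0,0,0,1,0,0,0.024,0,0,0,1,0,0,0.03,0,0,0,1,0,0,0.03,0,0,0,1,0,0,0.03,0,0,0,1,0,0,0.03,0,0,0,1,0,0,0.03,0,0,0,1,0,0,0.03,0,0,0,1,0,0,0.04,0,0,0,1,0,0,0.04,0,0,0,1]
}}

```text
t: 12.78
ee_pos: [450.1, 3.9, 208.2]
eef_rot: [179.7, -0.2, 99.4]
wrist_force: [0.0, -0.5, -1.7]
grip_width: 38.6
gripper_force: 30.0
```

Emit:
{"op": "play_rows", "data": {
  "increments": [0,0.08,0,0,0,0,1,0,0.08,0,0,0,0,1,0,0.08,0,0,0,0,1,0,0.08,0,0,0,0,1,0,0.08,0,0,0,0,1,0,0.08,0,0,0,0,1,0,0.08,0,0,0,0,1,0,0.07,0,0,0,0,1,0,0,-0.04,0,0,0,1,0,0,0,0,0,0,1]
}}

```text
t: 13.62
ee_pos: [448.3, 320.7, 184.3]
eef_rot: [179.9, -0.0, 99.7]
wrist_force: [-1.4, -2.0, -2.8]
grip_width: 38.4
gripper_force: 30.0
```

Run:
```python
from bench import robot, imaging
from h import *
s=robot.sense();print(s['t'],s['q'].round(1),s['ee_pos'].round(1),s['eef_rot'].round(2),s["grip_width"],s["wrist_force"].round(1))
c=imaging.capture("wrist")
for d in imaging.tip_of("wood_tray_floor",c): print("tray",d["p"],d["location"],atz(c,d["location"],8))
c=imaging.capture("scene")
for d in imaging.tip_of("wood_tray_floor",c): print("tray",d["p"],d["location"],atz(c,d["location"],8))
```

```text
13.6167 [-73.5  10.4  37.5 103.3  -6.7  68.5 -24.2] [448.3 320.7 184.3] [179.89  -0.    99.71] 38.4389993230164 [-1.4 -2.  -2.8]
tray 0.77 [256.6, 354.2] [450.42329915 322.08534305   8.        ]
```

Emit:
{"op": "play_rows", "data": {
  "increments": [0,0.004,-0.03,0,0,0,1,0,0,-0.03,0,0,0,1,0,0,-0.03,0,0,0,1,0,0,-0.03,0,0,0,1,0,0,-0.03,0,0,0,1,0,0,-0.03,0,0,0,1,0,0,-0.03,0,0,0,1,0,0,-0.03,0,0,0,1,0,0,-0.01,0,0,0,1,0,0,0,0,0,0,1]
}}

```text
t: 14.65
ee_pos: [450.4, 320.2, 62.3]
eef_rot: [179.8, -0.2, 99.4]
wrist_force: [0.9, 0.3, -2.0]
grip_width: 38.3
gripper_force: 30.0
```

Emit:
{"op": "play_rows", "data": {
  "increments": [0,0,-0.008,0,0,0,1,0,0,-0.008,0,0,0,1,0,0,-0.004,0,0,0,1,0,0,-0.002,0,0,0,1,0,0,-0.002,0,0,0,1,0,0,0,0,0,0,1]
}}

```text
t: 15.15
ee_pos: [450.4, 321.1, 50.4]
eef_rot: [179.7, -0.2, 99.5]
wrist_force: [0.0, 0.2, -1.7]
grip_width: 38.8
gripper_force: 30.0
```

Emit:
{"op": "play_rows", "data": {
  "increments": [0,0,-0.002,0,0,0,1,0,0,-0.002,0,0,0,1,0,0,0,0,0,0,1]
}}

```text
t: 15.4
ee_pos: [450.7, 321.2, 49.2]
eef_rot: [179.7, -0.2, 99.5]
wrist_force: [-3.2, -1.1, 8.3]
grip_width: 38.9
gripper_force: 30.0
```

Emit:
{"op": "play_rows", "data": {
  "increments": [0,0,0,0,0,0,-0.4,0,0,0,0,0,0,-0.6,0,0,0,0,0,0,-0.6,0,0,0,0,0,0,-0.6,0,0,0,0,0,0,-0.6,0,0,0.02,0,0,0,-0.6,0,0,0.04,0,0,0,-1,0,0,0.07,0,0,0,-1,0,0,0.08,0,0,0,-1,0,0,0.08,0,0,0,-1]
}}

```text
t: 16.23
ee_pos: [450.3, 320.2, 195.4]
eef_rot: [179.7, -0.1, 99.4]
wrist_force: [0.8, 2.9, 0.5]
grip_width: 84.4
gripper_force: 0.0
```

Run:
```python
from bench import robot, imaging
from h import *
import pickle
s=robot.sense();print(s['t'],s['q'].round(1),s['ee_pos'].round(1),s['eef_rot'].round(2),s["grip_width"])
C={n:imaging.capture(n) for n in ["scene","side"]};M={}
for n,c in C.items():
    M[n]=imaging.outline_of("socket_a",c)
    print(n,[(round(d["p"],2),np.round(d["location"]).tolist(),int(d["mask"].sum())) for d in M[n]][:5])
pickle.dump((C,M),open("d2.pkl","wb"))
v=np.hstack([cv2.resize(C["scene"]["frame"][210:290,310:410,::-1],(400,320)),cv2.resize(C["scene"]["frame"][170:250,160:260,::-1],(400,320))])
cv2.imwrite("pics/g.png",v)
```

```text
16.2333 [-73.9   9.8  38.1 102.5  -6.4  69.6 -24.6] [450.3 320.2 195.4] [ 1.7974e+02 -1.4000e-01  9.9420e+01] 84.39902728587931
scene [(0.9, [194.0, 340.0], 319), (0.81, [197.0, 192.0], 318), (0.75, [282.0, 287.0], 425), (0.58, [253.0, 357.0], 314)]
side [(0.62, [187.0, 294.0], 164), (0.59, [167.0, 240.0], 160), (0.51, [168.0, 188.0], 165), (0.49, [199.0, 180.0], 189), (0.4, [156.0, 230.0], 300)]
```

View pics/g.png

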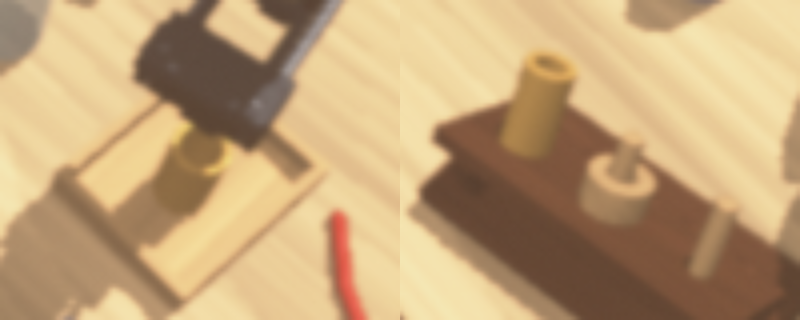

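Emit:
{"op": "play_rows", "data": {
  "increments": [0.03,-0.072,0,0,0,0,-1,0.03,-0.072,0,0,0,0,-1,0.03,-0.072,0,0,0,0,-1,0.03,-0.072,0,0,0,0,-1,0.03,-0.072,0,0.0064,-0.0384,0,-1,0.03,-0.072,0,0.0064,-0.0384,0,-1,0.03,-0.072,0,0.0064,-0.0384,0,-1,0.03,-0.072,0,0.0064,-0.0384,0,-1,0.03,-0.072,0,0.0064,-0.0384,0,-1,0.03,-0.072,0,0,0,0,-1]
}}

```text
t: 17.27
ee_pos: [593.3, -41.6, 185.4]
eef_rot: [144.9, -0.3, 99.5]
wrist_force: [-0.9, 1.3, -1.3]
grip_width: 87.0
gripper_force: 0.0
```

Emit:
{"op": "play_rows", "data": {
  "increments": [0,0,0,0,0,0,-1,0,0,0,0,0,0,-1]
}}

```text
t: 17.43
ee_pos: [599.8, -42.6, 192.2]
eef_rot: [144.8, -0.3, 99.2]
wrist_force: [0.1, 1.1, -0.2]
grip_width: 86.9
gripper_force: 0.0
```

Emit:
{"op": "play_rows", "data": {
  "increments": [0.0107,-0.0236,-0.0144,0,0,0.001,-1,0.0107,-0.0236,-0.0144,0,0,0.001,-1,0.0107,-0.0236,-0.0144,0,0,0,-1,0.0107,-0.0236,-0.0144,0,0,0,-1,0.0107,-0.0236,-0.0144,0,0,0,-1,0.0107,-0.0236,-0.0144,0,0,0,-1,0,0,0,0,0,0,-1,0,0,0,0,0,0,-1]
}}

```text
t: 18.1
ee_pos: [617.8, -102.9, 161.8]
eef_rot: [144.4, 0.2, 99.8]
wrist_force: [-0.8, 0.0, -0.2]
grip_width: 86.9
gripper_force: 0.0
```

Run:
```python
from bench import robot, imaging
from h import *
s=robot.sense();print(s['t'],s['q'].round(1),s['ee_pos'].round(1),s['eef_rot'].round(2),s["grip_width"])
c=imaging.capture("wrist")
from fit import cyl
f=cv2.resize(c["frame"][:,:,::-1],None,fx=1.5,fy=1.5)
for p in P(c,cyl(np.array([698,-102.4,53.2]),np.radians(9.5))): cv2.circle(f,tuple(int(v*1.5) for v in p),1,(0,255,0),-1)
cv2.imwrite("pics/h.png",f[200:500,200:600])
```

```text
18.1 [-74.2 -21.7  79.1 124.6  22.1  26.4   3.6] [ 617.8 -102.9  161.8] [144.4    0.15  99.81] 86.8826218509223
9.155801703930782 [ 696.7 -103.1   52.   667.2   64.3   49.1] rms 0.5142439408648328
line yaw 9.998979544255128 169.91794392903114
```

View pics/h.png

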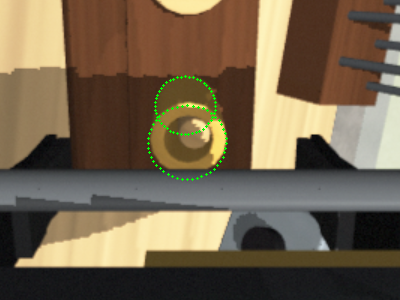

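```bash
cat > kin.py <<'E'
import numpy as np
from scipy.optimize import least_squares
from scipy.spatial.transform import Rotation as Ro
D=[([-75.757,19.092,2.286,83.963,-.768,76.964,-3.352],[221.53,611.05,233.51],[-180,0,160.07]),
([-57.2,3.9,21.2,102.4,-1.5,73.9,-26.5],[442.3,279.3,233.9],[180,0,99.2]),
([-52.7,-5.7,42.2,129.2,11.6,20.4,-10.],[597.6,54.4,146.3],[145.1,0,99.1]),
([-48.5,8.4,41.1,126.9,-26.7,13,24.4],[637,68.5,92.1],[145.09,-.23,99.67]),
([-42.8,10,36.5,126.3,-32.4,12.5,30.7],[643.1,59,83],[145.17,-.18,99.56]),
([-57.4,-4.9,47.7,128.8,8.6,19.9,-6.3],[603.2,54.2,143.1],[145.21,-.18,99.62]),
([-57.6,-8.5,55.9,115.5,7.2,69.3,4.9],[452.2,-54.3,189.2],[179.7,-.29,99.44]),
([-73.5,10.4,37.5,103.3,-6.7,68.5,-24.2],[448.3,320.7,184.3],[179.89,0,99.71]),
([-74.2,-21.7,79.1,124.6,22.1,26.4,3.6],[617.8,-102.9,161.8],[144.4,.15,99.81])]
def fk(q,g):
    s=[-1,1,g[0],1,g[1],1,g[2]]
    h,L1,a1,L2,a2,L3,a3,b=g[3:11]
    R=Ro.identity();p=np.zeros(3)
    tr=[[0,0,h],[0,0,0],[0,0,0],[a1,0,L1],[a2,0,0],[0,0,L2],[a3,0,0],[0,0,L3]]
    for i in range(7):
        p=p+R.apply(tr[i]); ang=s[i]*q[i]
        R=R*(Ro.from_euler("z" if i%2==0 else "y",ang,degrees=True))
        if i==3: pass
    # tr[5]=forearm after q5 roll, tr[6]=wrist offset after q6, tr[7]=tool
    p=p+R.apply(tr[7])
    return p,R*Ro.from_euler("z",b,degrees=True)
def fit():
    best=None
    for s3 in(-1,1):
        for s5 in(-1,1):
            for s7 in(-1,1):
                def r(x):
                    g=[s3,s5,s7,*x];o=[]
                    for q,P,E in D:
                        p,R=fk(q,g);o+=list((p-P)/10);o+=list((R.inv()*Ro.from_euler("xyz",E,degrees=True)).as_rotvec()*20)
                    return o
                for b in (0,90,180,-90):
                    f=least_squares(r,[350,400,0,400,0,200,0,b])
                    if best is None or f.cost<best[0]: best=(f.cost,[s3,s5,s7,*f.x])
    return best
if __name__=="__main__":
    c,g=fit();print(c,np.round(g,1))
    for q,P,E in D: p,R=fk(q,g);print(np.round(p-P,1),np.degrees((R.inv()*Ro.from_euler("xyz",E,degrees=True)).as_rotvec()).round(1))
    np.save("g.npy",g)
E
python3 kin.py
```

```text
60.54963146603378 [ -1.   -1.   -1.  143.4 440.3 -31.2 476.5 -94.8 315.5 -44.2  90. ]
[-44.6   8.4   5.4] [-0. -0.  0.]
[-23.1  37.8  -5.3] [ 0.  -0.1 -0.1]
[-7.5 41.9  4.1] [ 0.  0. -0.]
[ 0.  25.2 -1.7] [ 0.  0. -0.]
[ 1.7 23.9 -3.1] [-0.  -0.   0.1]
[-7.8 38.5  3.9] [-0. -0. -0.]
[ 5.2 30.2 -7.6] [-0.1  0.  -0. ]
[-23.6  38.4  -5.5] [-0.   0.   0.1]
[-14.    7.9   9.9] [-0.  0. -0.]
```

```bash
cat > kin2.py <<'E'
from kin import *
S=np.array([-1,1,-1,1,-1,1,-1])
def frames(q):
    R=Ro.identity();F=[np.eye(3)]
    for i in range(7):
        R=R*Ro.from_euler("zyzyzyz"[i],S[i]*q[i],degrees=True);F.append(R.as_matrix())
    return F
idx=[(0,2),(1,1),(2,0),(2,1),(3,0),(3,1),(3,2),(4,0),(4,1),(5,0),(5,1),(5,2),(6,0),(6,1),(7,2)]
A=[];B=[]
for q,P,E in D:
    F=frames(q);A.append(np.array([F[f][:,a] for f,a in idx]).T);B.append(P)
A=np.vstack(A);B=np.hstack(B)
lam=0.02;x=np.linalg.solve(A.T@A+lam**2*np.eye(len(idx)),A.T@B)
def fk(q):
    F=frames(q);return sum(x[k]*F[f][:,a] for k,(f,a) in enumerate(idx)),F[7]@Ro.from_euler("z",90,degrees=True).as_matrix()
def jac(q):
    p,R=fk(q);J=np.zeros((6,7))
    for i in range(7):
        d=np.array(q,float);d[i]+=.01;p2,R2=fk(d);J[:3,i]=(p2-p)/.01;J[3:,i]=Ro.from_matrix(R2@R.T).as_rotvec(degrees=True)/.01
    return J,p,R
LO=np.array([-147.57,-21.85,-74.77,14.55,-85.83,4.83,-152.11]);HI=np.array([147.57,119.76,79.35,137.4,265.84,119.75,152.11])
if __name__=="__main__":
    print(dict(zip(idx,x.round(1))));print((A@x-B).reshape(-1,3).round(1))
    def go(q,tp,te,n=20):
        Rt=Ro.from_euler("xyz",te,degrees=True)
        for k in range(n):
            J,p,R=jac(q);w=(Rt*Ro.from_matrix(R).inv()).as_rotvec(degrees=True)
            e=np.r_[(np.array(tp)-p),w]/(n-k); q=q+np.linalg.pinv(J*np.r_[[.1]*3,[1]*3][:,None])@(e*np.r_[[.1]*3,[1]*3])
        return q
    for i in (0,1,5): print("pred",go(np.array(D[i][0]),D[i+1][1],D[i+1][2]).round(1),"true",D[i+1][0])
E
python3 kin2.py
```

```text
{(0, 2): np.float64(247.3), (1, 1): np.float64(-11.1), (2, 0): np.float64(-0.1), (2, 1): np.float64(-11.1), (3, 0): np.float64(1.9), (3, 1): np.float64(-11.4), (3, 2): np.float64(479.7), (4, 0): np.float64(-2.3), (4, 1): np.float64(-11.4), (5, 0): np.float64(-0.6), (5, 1): np.float64(0.3), (5, 2): np.float64(500.6), (6, 0): np.float64(-0.0), (6, 1): np.float64(0.3), (7, 2): np.float64(356.9)}
[[-0.3 -0.9 -0.2]
 [ 0.5  0.5  0.1]
 [ 0.2 -0.1  0.4]
 [ 0.  -0.8 -0.1]
 [ 0.2  0.4 -0.1]
 [-0.3  0.4 -0.1]
 [ 0.3  0.1  0. ]
 [-0.   0.3 -0.2]
 [-0.4 -0.4 -0. ]]
pred [-57.2   3.8  21.1 102.5  -1.4  74.  -26.5] true [-57.2, 3.9, 21.2, 102.4, -1.5, 73.9, -26.5]
pred [-46.3  -4.9  35.9 129.1   9.6  20.2  -8.5] true [-52.7, -5.7, 42.2, 129.2, 11.6, 20.4, -10.0]
pred [-54.6  -7.9  53.3 115.5   6.4  69.1   5.5] true [-57.6, -8.5, 55.9, 115.5, 7.2, 69.3, 4.9]
```

```bash
cat > plan.py <<'E'
from kin2 import *
W=np.r_[[.1]*3,[1]*3]
def go(q,tp,te,tr):
    Rt=Ro.from_euler("xyz",te,degrees=True)
    _,p,R=jac(q);n=int(max(np.linalg.norm(np.array(tp)-p)/35,np.degrees((Rt*Ro.from_matrix(R).inv()).magnitude())/6.5,1))+1
    for k in range(n):
        J,p,R=jac(q);w=(Rt*Ro.from_matrix(R).inv()).as_rotvec(degrees=True)
        q=q+np.linalg.pinv(J*W[:,None])@(np.r_[np.array(tp)-p,w]/(n-k)*W);tr.append(q)
    return q
T35=[145,0,99.5];pre=[631.8,-113.5,149];gr=[674.2,-106.4,87.6];V=[180,0,99.5]
def seq(q0,way):
    tr=[];q=q0
    for tp,te in way: q=go(q,tp,te,tr)
    n=len(tr)
    for tp,te in [(pre,T35),(gr,T35),(pre,T35),([560,-110,200],V),([450,4.4,190],V),([450,4.4,61],V)]: q=go(q,tp,te,tr)
    tr=np.array(tr);return np.minimum(tr-LO,HI-tr)[:,[0,1,2,3,5,6]].min(),n,tr
def pol(r,az,z): a=np.radians(az);return [r*np.cos(a),r*np.sin(a),z]
if __name__=="__main__":
    q0=np.array(D[-1][0]);rng=np.random.default_rng(0)
    print("direct",seq(q0,[])[:2])
    best=[]
    for i in range(150):
        a1,a2=rng.uniform(-50,30,2);r1=rng.uniform(450,780);r2=rng.uniform(450,780);yaw=rng.uniform(40,160)
        way=[([560,-100,230],V),(pol(r1,a1,240),V),(pol(r2,a2,240),V)]
        if i%2: a3=rng.uniform(-50,30);r3=rng.uniform(450,780);way.append((pol(r3,a3,240),V))
        try: m,n,tr=seq(q0,way)
        except Exception: continue
        best.append((m-0.1*n,m,n,[np.round(w[0]).tolist() for w in way],tr[n-1].round(0).tolist()))
    best.sort(key=lambda b:-b[0])
    for b in best[:5]: print(b)
E
timeout 500 python3 plan.py
```

```text
direct (np.float64(-32.38572737317912), 0)
(np.float64(-25.057464344603698), np.float64(-23.3574643446037), 17, [[560, -100, 230], [457.0, -145.0, 240.0], [531.0, -360.0, 240.0]], [-13.0, 28.0, 61.0, 87.0, -25.0, 80.0, 59.0])
(np.float64(-25.1574643446037), np.float64(-23.3574643446037), 18, [[560, -100, 230], [463.0, 8.0, 240.0], [401.0, -217.0, 240.0]], [-66.0, -37.0, 64.0, 112.0, 33.0, 87.0, 1.0])
(np.float64(-25.8574643446037), np.float64(-23.3574643446037), 25, [[560, -100, 230], [443.0, -139.0, 240.0], [665.0, 280.0, 240.0]], [-41.0, 29.0, 23.0, 72.0, -11.0, 81.0, -10.0])
(np.float64(-26.4574643446037), np.float64(-23.3574643446037), 31, [[560, -100, 230], [457.0, 213.0, 240.0], [699.0, -241.0, 240.0]], [-17.0, 40.0, 58.0, 70.0, -33.0, 86.0, 46.0])
(np.float64(-26.6574643446037), np.float64(-23.3574643446037), 33, [[560, -100, 230], [451.0, -268.0, 240.0], [458.0, 176.0, 240.0], [632.0, -34.0, 240.0]], [-40.0, 23.0, 52.0, 88.0, -18.0, 78.0, 23.0])
```

```bash
cat > plan2.py <<'E'
from plan import *
q0=np.array(D[-1][0])
def m(tr): return np.minimum(tr-LO,HI-tr)[:,[0,1,2,3,5,6]].min()
R=[]
for x in (600,640,680,720,760):
    for y in (-150,-100,-40,40,100):
        for z in (200,250,300):
            tr=[];q=go(q0,[x,y,z],V,tr);R.append((m(np.array(tr)),x,y,z,q))
R.sort(key=lambda r:-r[0])
for r in R[:4]: print(r[:4],r[4].round(0))
out=[]
rng=np.random.default_rng(1)
for i in range(150):
    r=R[rng.integers(0,4)];w=[]
    for k in range(1+i%3): w.append((pol(rng.uniform(480,790),rng.uniform(-45,35),rng.uniform(230,300)),V))
    try: mm,n,tr=seq(r[4],w)
    except Exception: continue
    out.append((mm-.15*n,mm,n,r[1:4],[np.round(a[0]).tolist() for a in w],tr[n:].min(0).round(0).tolist(),tr[n:].max(0).round(0).tolist()))
out.sort(key=lambda b:-b[0])
for b in out[:4]: print(b)
E
timeout 550 python3 plan2.py
```

```text
(np.float64(-26.492042740546637), 600, -100, 300) [-116.  -24.  106.   86.   23.   87.   -1.]
(np.float64(-26.503816995322538), 600, -150, 300) [-113.  -26.  106.   85.   25.   88.    3.]
(np.float64(-27.366760384113007), 600, -40, 300) [-121.  -22.  107.   87.   21.   87.   -5.]
(np.float64(-27.678628385886938), 600, -100, 250) [-116.  -25.  107.   91.   25.   82.   -2.]
(np.float64(-24.571600040517396), np.float64(-23.821600040517396), 5, (600, -150, 300), [[483.0, -47.0, 298.0]], [-88.0, -17.0, 48.0, 100.0, -66.0, 26.0, -11.0], [-31.0, 21.0, 95.0, 125.0, 17.0, 73.0, 77.0])
(np.float64(-31.025732591552714), np.float64(-26.225732591552713), 32, (600, -100, 250), [[468.0, 315.0, 257.0], [546.0, -323.0, 288.0]], [-35.0, -5.0, 25.0, 89.0, -54.0, 22.0, 1.0], [-7.0, 15.0, 40.0, 123.0, 2.0, 77.0, 67.0])
(np.float64(-32.33773661385077), np.float64(-30.98773661385077), 9, (600, -100, 300), [[492.0, 174.0, 272.0]], [-118.0, -26.0, 52.0, 100.0, -7.0, 19.0, -18.0], [-69.0, 7.0, 110.0, 125.0, 33.0, 76.0, 13.0])
(np.float64(-33.194322722311924), np.float64(-30.194322722311924), 20, (600, -100, 250), [[488.0, -233.0, 265.0], [638.0, -75.0, 268.0], [521.0, 162.0, 249.0]], [-120.0, -39.0, 66.0, 100.0, 3.0, 29.0, -30.0], [-83.0, -0.0, 97.0, 125.0, 60.0, 82.0, -2.0])
```

```bash
cat > plan3.py <<'E'
import plan
from plan import *
def go(q,tp,te,tr):
    Rt=Ro.from_euler("xyz",te,degrees=True)
    _,p,R=jac(q);n=int(max(np.linalg.norm(np.array(tp)-p)/35,np.degrees((Rt*Ro.from_matrix(R).inv()).magnitude())/6.5,1))+1
    for k in range(n):
        J,p,R=jac(q);w=(Rt*Ro.from_matrix(R).inv()).as_rotvec(degrees=True);b=np.r_[np.array(tp)-p,w]/(n-k)*W
        Jw=J*W[:,None];lock=np.ones(7)
        for _ in range(4):
            Jl=Jw*lock; dq=Jl.T@np.linalg.solve(Jl@Jl.T+1e-3*np.eye(6),b); bad=((q+dq)<LO+.1)|((q+dq)>HI-.1)
            if not (bad&(lock>0)).any(): break
            lock[bad]=0
        q=q+dq*lock;tr.append(q)
    return q
plan.go=go
def mm(tr): tr=np.array(tr);return np.minimum(tr-LO,HI-tr)[:,[0,1,2,3,5,6]].min()
if __name__=="__main__":
    q=np.array(D[-1][0]);tr=[]
    for t in ([600,-42,192],T35),([560,60,230],V),([450,320,230],V): q=go(q,*t,tr); print(q.round(0),(fk(q)[0]-t[0]).round(1),round(mm(tr),1))
    qs={"sim":q,"tray":np.array([-73.9,9.8,38.1,102.5,-6.4,69.6,-24.6])}
    for k,qq in qs.items():
        for r,az1,az2 in [(760,30,-8),(760,40,-20),(700,40,-30),(760,20,-35),(820,35,-20)]:
            for r0 in (None,):
                w=[(pol(r,az1,270),V),(pol(r,az2,270),V)]
                m,n,t=seq(qq,w);print(k,r,az1,az2,"m",round(m,1),n,t[n-1].round(0),"after min",t[n:].min(0).round(0),"max",t[n:].max(0).round(0))
E
timeout 550 python3 plan3.py
```

```text
[-63. -19.  61. 126.  21.  30.  -5.] [-0.3 -0.4 -1.1] 1.7
[-63.  22.  68.  99. -23.  76.  20.] [  2.1   4.7 -27.3] 0.9
[-102.   17.   74.  101.  -17.   75.  -14.] [-0.9 -0.1 -0.2] 0.9
sim 760 30 -8 m 1.8 22 [-25.  42.  57.  63. -34.  91.  34.] after min [-82. -19.  50.  76. -68.  28. -13.] max [-31.  36.  78. 126.  19.  80.  77.]
sim 760 40 -20 m 1.5 29 [-13.  42.  57.  63. -34.  91.  46.] after min [-81. -18.  49.  76. -67.  28. -13.] max [-20.  36.  78. 125.  18.  81.  77.]
sim 700 40 -30 m 2.5 28 [-10.  35.  61.  75. -30.  87.  56.] after min [-82. -18.  49.  82. -67.  28. -12.] max [-15.  31.  77. 126.  18.  81.  77.]
sim 760 20 -35 m 0.8 29 [  2.  42.  57.  63. -34.  91.  60.] after min [-83. -16.  48.  71. -66.  28. -10.] max [ -3.  38.  79. 126.  16.  85.  76.]
sim 820 35 -20 m 0.2 30 [ -5.  49.  54.  49. -38.  96.  43.] after min [-82. -20.  49.  63. -67.  28. -15.] max [-12.  43.  79. 126.  20.  86.  77.]
tray 760 30 -8 m 13.5 22 [-18.  37.  42.  63. -23.  88.  28.] after min [-45.  -6.  33.  76. -58.  24.   0.] max [-18.  30.  45. 124.   4.  77.  70.]
tray 760 40 -20 m 13.5 29 [ -7.  37.  44.  63. -25.  88.  40.] after min [-45.  -6.  33.  76. -58.  24.   0.] max [-12.  31.  45. 124.   4.  78.  70.]
tray 700 40 -30 m 13.3 28 [ -6.  31.  51.  75. -24.  85.  52.] after min [-52.  -7.  38.  82. -60.  25.  -1.] max [-10.  27.  52. 124.   5.  79.  72.]
tray 760 20 -35 m 13.6 30 [  7.  38.  45.  63. -26.  89.  56.] after min [-42.  -5.  31.  71. -57.  24.   1.] max [  3.  33.  45. 124.   3.  83.  69.]
tray 820 35 -20 m 13.7 30 [ -0.  45.  40.  49. -27.  93.  38.] after min [-40.  -5.  30.  63. -56.  23.   1.] max [ -5.  38.  41. 124.   3.  84.  69.]
```

Emit:
{"op": "play_rows", "data": {
  "increments": [-0.009,0.03,0.015,0,0,0,-1,-0.009,0.03,0.015,0,0,0,-1,-0.009,0.03,0.015,0,0,0,-1,-0.009,0.03,0.015,0,0,0,-1,-0.03,0.072,0,0,0,0,-1,-0.03,0.072,0,-0.0064,0.0384,0,-1,-0.03,0.072,0,-0.0064,0.0384,0,-1,-0.03,0.072,0,-0.0064,0.0384,0,-1,-0.03,0.072,0,-0.0064,0.0384,0,-1,-0.03,0.072,0,-0.0064,0.0384,0,-1]
}}

```text
t: 18.98
ee_pos: [508.5, 176.0, 192.2]
eef_rot: [179.7, -0.2, 100.0]
wrist_force: [1.4, -2.0, 0.8]
grip_width: 87.0
gripper_force: 0.0
```

Emit:
{"op": "play_rows", "data": {
  "increments": [-0.03,0.072,0,0,0,0,-1,-0.03,0.072,0,0,0,0,-1,-0.03,0.072,0,0,0,0,-1,-0.01,0.04,0,0,0,0,-1]
}}

```text
t: 19.32
ee_pos: [455.8, 305.2, 189.8]
eef_rot: [179.6, 0.0, 100.1]
wrist_force: [0.8, 1.2, 0.6]
grip_width: 86.9
gripper_force: 0.0
```

```bash
cat > now.py <<'E'
from plan3 import *
import plan3
from bench import robot
s=robot.sense();q=s["q"];print(s["t"],q.round(1),s["ee_pos"].round(1),s["eef_rot"].round(1),"fk err",(fk(q)[0]-s["ee_pos"]).round(1))
E
cat > p4.py <<'E'
from now import *
for w in ([(pol(760,30,270),V),(pol(760,-8,270),V)],[(pol(760,25,270),V),(pol(760,-30,270),V)],[(pol(760,-10,250),V)],[(pol(700,-30,250),V)],[(pol(560,-30,250),V)],[(pol(820,20,270),V),(pol(820,-30,270),V)]):
    m,n,t=seq(q,w);print([np.round(a[0]).tolist() for a in w],"m",round(m,1),n,t[n-1].round(0),"after",t[n:].min(0).round(0),t[n:].max(0).round(0))
E
python3 p4.py
```

```text
19.3167 [-79.5  10.4  46.2 103.7  -7.8  68.9 -20.9] [455.8 305.2 189.8] [179.6   0.  100.1] fk err [0.4 0.2 0.3]
[[658.0, 380.0, 270.0], [753.0, -106.0, 270.0]] m 13.2 22 [-20.  38.  46.  63. -26.  89.  29.] after [-53.  -7.  38.  76. -61.  25.  -1.] [-23.  31.  52. 124.   5.  78.  72.]
[[689.0, 321.0, 270.0], [658.0, -380.0, 270.0]] m 13.3 29 [  1.  39.  48.  63. -28.  89.  52.] after [-50.  -6.  36.  72. -60.  25.  -0.] [ -4.  34.  49. 124.   5.  83.  72.]
[[748.0, -132.0, 250.0]] m 13.1 16 [-20.  39.  49.  65. -29.  87.  33.] after [-58.  -8.  41.  77. -62.  26.  -2.] [-25.  33.  56. 124.   7.  77.  74.]
[[606.0, -350.0, 250.0]] m 11.4 20 [ -9.  34.  57.  76. -28.  84.  55.] after [-67. -10.  44.  83. -64.  27.  -5.] [-14.  30.  65. 125.  10.  78.  75.]
[[485.0, -280.0, 250.0]] m 1.0 17 [-34.  17.  73.  98. -17.  77.  52.] after [-82. -18.  52. 100. -69.  28. -13.] [-34.  23.  77. 126.  19.  74.  78.]
[[771.0, 280.0, 270.0], [710.0, -410.0, 270.0]] m 13.5 30 [  8.  46.  45.  49. -31.  94.  50.] after [-46.  -6.  34.  60. -58.  24.   0.] [  3.  41.  46. 124.   4.  87.  71.]
```

Emit:
{"op": "play_rows", "data": {
  "increments": [0.042,-0.0625,0.0086,0,0,0,-1,0.042,-0.0625,0.0086,0,0,0,-1,0.042,-0.0625,0.0086,0,0,0,-1,0.042,-0.0625,0.0086,0,0,0,-1,0.042,-0.0625,0.0086,0,0,0,-1,0.042,-0.0625,0.0086,0,0,0,-1,0.042,-0.0625,0.0086,0,0,0,-1,0.042,-0.0625,0.0086,0,0,0,-1,0.042,-0.0625,0.0086,0,0,0,-1,0.042,-0.0625,0.0086,0,0,0,-1]
}}

```text
t: 20.15
ee_pos: [670.5, -12.6, 233.0]
eef_rot: [179.5, -0.1, 99.9]
wrist_force: [0.6, -0.3, 0.3]
grip_width: 87.0
gripper_force: 0.0
```

Emit:
{"op": "play_rows", "data": {
  "increments": [0.042,-0.0625,0.0086,0,0,0,-1,0.042,-0.0625,0.0086,0,0,0,-1,0.042,-0.0625,0.0086,0,0,0,-1,0.042,-0.0625,0.0086,0,0,0,-1,0,0,0,0,0,0,-1]
}}

```text
t: 20.57
ee_pos: [754.4, -146.1, 248.8]
eef_rot: [179.6, 0.1, 99.3]
wrist_force: [-0.3, -3.0, -0.3]
grip_width: 86.8
gripper_force: 0.0
```

```bash
cat > p5.py <<'E'
from now import *
m,n,t=seq(q,[]);print("m",round(m,1),t.min(0).round(0),t.max(0).round(0))
E
python3 p5.py
```

```text
20.5667 [-18.5  39.9  48.6  64.1 -28.9  87.   33.4] [ 754.4 -146.1  248.8] [1.796e+02 1.000e-01 9.930e+01] fk err [-2.1  0.3 -0.1]
m 13.1 [-57.  -8.  41.  77. -62.  26.  -2.] [-24.  33.  55. 124.   7.  76.  73.]
```

Emit:
{"op": "play_rows", "data": {
  "increments": [-0.0307,0.0082,-0.025,0.0064,-0.0384,0,-1,-0.0307,0.0082,-0.025,0.0064,-0.0384,0,-1,-0.0307,0.0082,-0.025,0.0064,-0.0384,0,-1,-0.0307,0.0082,-0.025,0.0064,-0.0384,0,-1,-0.0307,0.0082,-0.025,0.0064,-0.0384,0,-1,-0.0307,0.0082,-0.025,0,0,0,-1,-0.0307,0.0082,-0.025,0,0,0,-1,-0.0307,0.0082,-0.025,0,0,0,-1,0,0,0,0,0,0,-1,0,0,0,0,0,0,-1]
}}

```text
t: 21.4
ee_pos: [640.9, -106.7, 159.4]
eef_rot: [148.1, 0.1, 99.8]
wrist_force: [0.1, 0.3, 0.5]
grip_width: 86.9
gripper_force: 0.0
```

```bash
python3 p5.py
```

```text
21.4 [-34.7   5.7  49.3 118.5 -32.2  31.7  47. ] [ 640.9 -106.7  159.4] [1.481e+02 1.000e-01 9.980e+01] fk err [-0.4 -1.1  0.3]
m 13.1 [-57.  -8.  41. 100. -62.  26.  -2.] [-25.  17.  55. 124.   6.  71.  73.]
```

Emit:
{"op": "play_rows", "data": {
  "increments": [0.0009,-0.002,-0.0107,0.0006,-0.0034,0,-1,0.0009,-0.002,-0.0107,0.0006,-0.0034,0,-1,0.0009,-0.002,-0.0107,0.0006,-0.0034,0,-1,0.0009,-0.002,-0.0107,0.0006,-0.0034,0,-1,0.0009,-0.002,-0.0107,0.0006,-0.0034,0,-1,0,0,0,0,0,0,-1]
}}

```text
t: 21.9
ee_pos: [644.1, -113.5, 132.7]
eef_rot: [144.9, 0.2, 99.7]
wrist_force: [-0.6, -0.2, 0.4]
grip_width: 86.8
gripper_force: 0.0
```

Emit:
{"op": "play_rows", "data": {
  "increments": [0.0086,0.002,-0.0129,0,0,0,-1,0.0086,0.002,-0.0129,0,0,0,-1,0.0086,0.002,-0.0129,0,0,0,-1,0.0086,0.002,-0.0129,0,0,0,-1,0.0086,0.002,-0.0129,0,0,0,-0.5,0.0086,0.002,-0.0129,0,0,0,-0.5,0.0086,0.002,-0.0129,0,0,0,-0.5,0,0,0,0,0,0,-0.5,0,0,0,0,0,0,-0.5]
}}

```text
t: 22.65
ee_pos: [674.3, -106.3, 88.2]
eef_rot: [144.9, 0.2, 99.8]
wrist_force: [-0.3, -1.2, -0.5]
grip_width: 66.9
gripper_force: 0.0
```

Right on target; close.

Emit:
{"op": "play_rows", "data": {
  "increments": [0,0,0,0,0,0,1,0,0,0,0,0,0,1,0,0,0,0,0,0,1,0,0,0,0,0,0,1,0,0,0,0,0,0,1,0,0,0,0,0,0,1,0,0,0,0,0,0,1,0,0,0,0,0,0,1]
}}

```text
t: 23.32
ee_pos: [674.2, -106.3, 89.0]
eef_rot: [144.8, 0.2, 99.7]
wrist_force: [2.6, 0.6, 5.0]
grip_width: 38.9
gripper_force: 30.0
```

Emit:
{"op": "play_rows", "data": {
  "increments": [-0.0075,-0.0014,0.013,0,0,0,1,-0.0085,-0.0014,0.0123,0,0,0,1,-0.0085,-0.0014,0.0123,0,0,0,1,-0.0085,-0.0014,0.0123,0,0,0,1,-0.0085,-0.0014,0.0123,0,0,0,1,-0.0085,-0.0014,0.0123,0,0,0,1,-0.0085,-0.0014,0.0123,0,0,0,1,-0.0085,-0.0014,0.0123,0,0,0,1,-0.0085,-0.0014,0.0123,0,0,0,1,-0.0085,-0.0014,0.0123,0,0,0,1]
}}

```text
t: 24.15
ee_pos: [629.9, -113.3, 148.7]
eef_rot: [145.1, 0.1, 99.8]
wrist_force: [0.2, -0.3, -3.2]
grip_width: 39.0
gripper_force: 30.0
```

```bash
cat > p6.py <<'E'
from now import *
for w in ([([560,-110,200],V),([450,4.4,190],V)],[([620,-60,200],V),([450,4.4,190],V)],[([680,-60,220],V),([450,4.4,190],V)]):
    w=w+[([450,4.4,61],V),([450,4.4,200],V),([471,-328,200],V),([471,-328,47],V)]
    tr=[];qq=q
    for a in w: qq=go(qq,*a,tr)
    t=np.array(tr);print(w[0][0],round(mm(tr),1),t.min(0).round(0),t.max(0).round(0),qq.round(0))
E
python3 p6.py
```

```text
24.15 [-32.6   4.1  48.4 122.4 -38.6  27.5  54.9] [ 629.9 -113.3  148.7] [1.451e+02 1.000e-01 9.980e+01] fk err [-0.4 -1.3  0.3]
[560, -110, 200] 8.8 [-55.  -8.  45. 100. -30.  33.  -2.] [-14.  30.  71. 124.   7.  73.  65.] [-14.  30.  57. 108. -30.  58.  65.]
[620, -60, 200] 2.7 [-58.  -9.  47.  93. -31.  33.  -3.] [-15.  31.  77. 124.   8.  73.  66.] [-15.  31.  58. 108. -31.  58.  66.]
[680, -60, 220] 3.5 [-61. -10.  48.  82. -31.  34.  -4.] [-15.  31.  76. 124.   9.  79.  66.] [-15.  31.  58. 108. -31.  58.  66.]
```

Emit:
{"op": "play_rows", "data": {
  "increments": [-0.0233,0.001,0.017,-0.0053,0.0319,0,1,-0.0233,0.001,0.017,-0.0053,0.0319,0,1,-0.0233,0.001,0.017,-0.0053,0.0319,0,1,-0.0233,0.001,0.017,-0.0053,0.0319,0,1,-0.0233,0.001,0.017,-0.0053,0.0319,0,1,-0.0233,0.001,0.017,-0.0053,0.0319,0,1,0,0,0,0,0,0,1,-0.04,0.04,0,0,0,0,1,-0.04,0.04,0,0,0,0,1,-0.04,0.04,0,0,0,0,1]
}}

```text
t: 24.98
ee_pos: [502.8, -49.3, 196.9]
eef_rot: [178.6, -0.2, 99.7]
wrist_force: [-1.1, 0.9, -2.5]
grip_width: 39.0
gripper_force: 30.0
```

Emit:
{"op": "play_rows", "data": {
  "increments": [-0.04,0.04,0,0,0,0,1,-0.03,0.04,0,0,0,0,1,0,0,0,0,0,0,1,0,0,0,0,0,0,1]
}}

```text
t: 25.32
ee_pos: [468.0, -7.9, 197.9]
eef_rot: [178.6, -0.4, 100.0]
wrist_force: [0.5, -0.9, -3.5]
grip_width: 38.6
gripper_force: 30.0
```

Emit:
{"op": "play_rows", "data": {
  "increments": [-0.0089,0.006,-0.01,-0.0011,0.0065,0,1,-0.0089,0.006,-0.01,0,0,0,1,-0.0089,0.006,-0.01,0,0,0,1,-0.0089,0.006,-0.01,0,0,0,1,0,0,0,0,0,0,1,0,0,0,0,0,0,1]
}}

```text
t: 25.82
ee_pos: [450.9, 2.9, 178.6]
eef_rot: [179.9, -0.3, 99.8]
wrist_force: [0.0, 0.2, -3.7]
grip_width: 38.7
gripper_force: 30.0
```

Emit:
{"op": "play_rows", "data": {
  "increments": [-0.0012,0.0026,-0.02,0,0,0,1,0,0,-0.02,0,0,0,1,0,0,-0.02,0,0,0,1,0,0,-0.016,0,0,0,1,0,0,-0.016,0,0,0,1,0,0,-0.016,0,0,0,1,0,0,-0.008,0,0,0,1,0,0,0,0,0,0,1]
}}

```text
t: 26.48
ee_pos: [450.1, 4.1, 120.1]
eef_rot: [180.0, -0.2, 99.8]
wrist_force: [-0.2, 0.4, -3.0]
grip_width: 38.9
gripper_force: 30.0
```

Emit:
{"op": "play_rows", "data": {
  "increments": [0,0,-0.004,0,0,0,1,0,0,-0.004,0,0,0,1,0,0,-0.004,0,0,0,1,0,0,-0.004,0,0,0,1,0,0,-0.004,0,0,0,1,0,0,-0.004,0,0,0,1,0,0,0,0,0,0,1]
}}

```text
t: 27.07
ee_pos: [450.5, 4.3, 108.8]
eef_rot: [179.9, -0.3, 99.8]
wrist_force: [0.3, -0.5, -3.0]
grip_width: 38.6
gripper_force: 30.0
```

Emit:
{"op": "play_rows", "data": {
  "increments": [0,0,-0.003,0,0,0,1,0,0,-0.003,0,0,0,1,0,0,-0.002,0,0,0,1,0,0,-0.002,0,0,0,1,0,0,0,0,0,0,1]
}}

```text
t: 27.48
ee_pos: [451.0, 3.9, 104.9]
eef_rot: [179.9, -0.3, 99.8]
wrist_force: [-4.5, -2.2, 11.3]
grip_width: 38.7
gripper_force: 30.0
```

Emit:
{"op": "play_rows", "data": {
  "increments": [-0.0014,-0.0004,-0.001,0,0,0,1,0,0,-0.001,0,0,0,1,0,0,0,0,0,0,1,0,0,0,0,0,0,1]
}}

```text
t: 27.82
ee_pos: [451.0, 3.8, 104.6]
eef_rot: [179.8, -0.3, 99.8]
wrist_force: [-6.3, -2.2, 19.6]
grip_width: 38.6
gripper_force: 30.0
```

Run:
```python
from bench import robot, imaging
from h import *
s=robot.sense();print(s['t'],s['q'].round(1),s['ee_pos'].round(1),s["wrist_force"].round(1))
c=imaging.capture("scene")
for d in imaging.tip_of("steel_dish_floor",c): print(d["p"],d["location"],atz(c,d["location"],6))
cv2.imwrite("pics/i.png",cv2.resize(c["frame"][110:220,215:345,::-1],None,fx=5,fy=5,interpolation=2))
```

```text
27.8167 [-52.    1.3  47.5 121.4  -1.5  57.5   6.1] [451.    3.8 104.6] [-6.3 -2.2 19.6]
0.61 [136.5, 208.0] [ 471.68766755 -316.57822949    6.        ]
0.25 [163.3, 234.1] [ 481.78107832 -163.14699423    6.        ]
```

View pics/i.png

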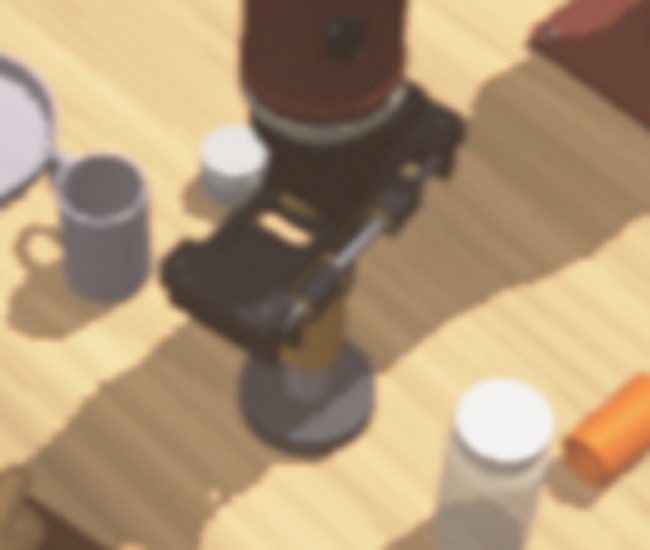

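Emit:
{"op": "play_rows", "data": {
  "increments": [0.0006,0,0.006,0,0,0,1,0,0,0.014,0,0,0,1,0,0,0.02,0,0,0,1,0,0,0.03,0,0,0,1,0,0,0.04,0,0,0,1,0,0,0.04,0,0,0,1,0,0,0.04,0,0,0,1]
}}

```text
t: 28.5
ee_pos: [450.1, 3.9, 199.7]
eef_rot: [179.8, -0.3, 99.8]
wrist_force: [1.4, -0.0, -3.6]
grip_width: 38.6
gripper_force: 30.0
```

Emit:
{"op": "play_rows", "data": {
  "increments": [0.004,-0.06,0,0,0,0,1,0.004,-0.074,0,0,0,0,1,0.004,-0.074,0,0,0,0,1,0.004,-0.074,0,0,0,0,1,0.004,-0.074,0,0,0,0,1,0.004,-0.074,0,0,0,0,1,0.004,-0.074,0,0,0,0,1,0.006,-0.074,0,0,0,0,1,0.006,-0.074,0,0,0,0,1,0,-0.01,0,0,0,0,1]
}}

```text
t: 29.33
ee_pos: [467.9, -334.4, 198.5]
eef_rot: [180.0, -0.0, 99.4]
wrist_force: [-1.4, -0.1, -3.1]
grip_width: 38.8
gripper_force: 30.0
```

Emit:
{"op": "play_rows", "data": {
  "increments": [0,0,0,0,0,0,1,0,0,0,0,0,0,1]
}}

```text
t: 29.5
ee_pos: [469.9, -327.2, 198.2]
eef_rot: [179.9, -0.3, 99.8]
wrist_force: [0.3, 0.7, -3.1]
grip_width: 38.5
gripper_force: 30.0
```

Emit:
{"op": "play_rows", "data": {
  "increments": [0,0,-0.03,0,0,0,1,0,0,-0.034,0,0,0,1,0,0,-0.034,0,0,0,1,0,0,-0.034,0,0,0,1,0,0,-0.034,0,0,0,1,0,0,-0.034,0,0,0,1,0,0,-0.034,0,0,0,1,0,0,-0.03,0,0,0,1,0,0,-0.016,0,0,0,1,0,0,0,0,0,0,1]
}}

```text
t: 30.33
ee_pos: [470.2, -325.1, 56.8]
eef_rot: [179.9, -0.4, 100.0]
wrist_force: [-0.8, -0.2, -3.0]
grip_width: 38.6
gripper_force: 30.0
```

Emit:
{"op": "play_rows", "data": {
  "increments": [0,0,-0.006,0,0,0,1,0,0,-0.004,0,0,0,1,0,0,-0.003,0,0,0,1,0,0,-0.002,0,0,0,1,0,0,-0.002,0,0,0,1,0,0,0,0,0,0,1]
}}

```text
t: 30.83
ee_pos: [470.5, -327.1, 49.9]
eef_rot: [179.8, -0.3, 99.8]
wrist_force: [0.4, 0.3, -2.0]
grip_width: 38.6
gripper_force: 30.0
```

Emit:
{"op": "play_rows", "data": {
  "increments": [0,0,-0.002,0,0,0,1,0,0,-0.002,0,0,0,1,0,0,0,0,0,0,1]
}}

```text
t: 31.08
ee_pos: [470.6, -327.2, 49.7]
eef_rot: [179.8, -0.3, 99.8]
wrist_force: [-7.2, 6.9, 23.6]
grip_width: 38.4
gripper_force: 30.0
```

Seated on the dish floor; release and rise.

Emit:
{"op": "play_rows", "data": {
  "increments": [0,0,0.002,0,0,0,1,0,0,0,0,0,0,-0.4,0,0,0,0,0,0,-0.6,0,0,0,0,0,0,-0.6,0,0,0,0,0,0,-0.6,0,0,0,0,0,0,-0.6,0,0,0.02,0,0,0,-0.6,0,0,0.05,0,0,0,-1,0,0,0.08,0,0,0,-1,0,0,0.08,0,0,0,-1]
}}

```text
t: 31.92
ee_pos: [469.2, -326.9, 164.9]
eef_rot: [180.0, -0.3, 99.8]
wrist_force: [1.0, 0.2, 1.0]
grip_width: 81.7
gripper_force: 0.0
```

Emit:
{"op": "play_rows", "data": {
  "increments": [0,0.05,0.03,0,0,0,-1,0,0.05,0,0,0,0,-1,0,0.05,0,0,0,0,-1,0,0.05,0,0,0,0,-1,0,0,0,0,0,0,-1,0,0,0,0,0,0,-1]
}}

```text
t: 32.42
ee_pos: [470.9, -225.2, 179.1]
eef_rot: [179.8, -0.3, 100.0]
wrist_force: [-0.0, -1.4, -0.2]
grip_width: 86.4
gripper_force: 0.0
```

Run:
```python
from bench import robot, imaging
import cv2, numpy as np
c=imaging.capture("scene");d=imaging.capture("side")
cv2.imwrite("pics/j.png",np.hstack([cv2.resize(c["frame"][90:300,150:430,::-1],(400,300)),cv2.resize(d["frame"][130:310,150:390,::-1],(400,300))]))
```

```text
(no output)
```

View pics/j.png

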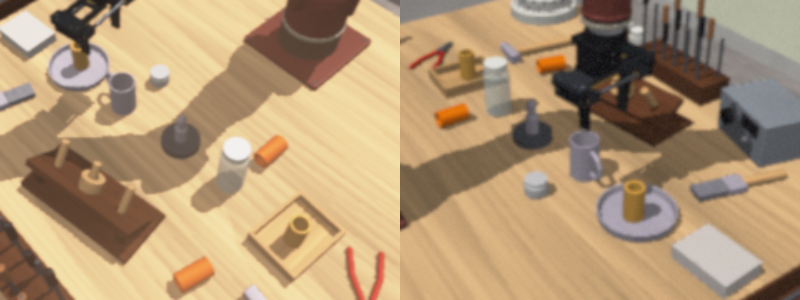

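One socket stands upright in the wooden tray (left half, 297,230). The other stands upright in the steel dish (right half, 634,200). The spacer is still on its peg and everything else looks where it was.

```bash
python3 -c "
from bench import robot;print(robot.finish_job())"
```

```text
the job is handed in; nothing more can be done
None
```

Both sockets were tried on the gauge and put away one at a time: the one that went fully home stands upright in the wooden tray, the one that stopped at the shoulder stands upright in the steel dish, and the job is handed in at about 32 s.

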